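Walk the packed photo carton into the packing bay and close its flaps

TASK

The packed photo carton is too heavy and wide to pick up: walk it forward into the wooden packing bay by pushing on the two black rubber blocks at its rear corners, left and right by turns, until its front stands squarely home against the stop board; push on nothing else of it (the card walls, the index window between the blocks and the flaps are weak), and keep it flat on the table with both flaps still standing open. Then fold the plain flap down flat, and after it the blue-labelled flap down flat on top. Leave everything else on the table where it is.

Things in the scene. Friction and masses are not known exactly. Their poses are not given: they have to be found in the camera images.
- carton: Open cardboard carton full of albums, about 1.4 kg (varies by a quarter), friction 0.6 on the table. Origin: centre of its underside; x forward (to its front wall, which goes to the stop board), y left, z up. Box 110 mm in x (rear wall at x = -55 mm), 200 mm in y, 80 mm high; contents end 12 mm below the rim. Pushed on one block it turns about a point some 100 mm to the other side of its centre
- walls: The carton's card walls and the index window, a panel 124 mm wide (y -62 to +62 mm), 50 mm high, in the middle of the rear wall; the window's face is 67 mm behind the carton's centre, 8 mm forward of the blocks' rear faces. Same origin and axes as the carton. Not to be pushed on
- block_left: Black rubber block with an orange mark at the carton's left rear corner (82 mm to the left of the centre line), 36 mm wide in y, 20 mm deep, from 6 to 56 mm above the table. Origin: centre of its flat rear face, 75 mm behind the carton's centre and 31 mm above the table; axes as the carton's. To be pushed on
- block_right: The same block at the right rear corner, 82 mm to the right of the centre line; origin and axes likewise
- flap_plain (a joint): Angle of the plain card flap, hinged along the top of the carton's left wall: 0 = folded flat over the carton, 1.57 = upright, more = leaning outwards, at most 2.3. It stays where it is left (light hinge friction, about 0.3 N at its edge). Starts between 1.75 and 2.2. It goes down first
- flap_plain_hinge (a point): Middle of the plain flap's hinge line, which runs along the carton's x, 98 mm left of the carton's centre line, 9 mm forward of its centre, 82 mm above the table. The flap is 88 mm long along the hinge, 110 mm from the hinge to its free edge, 3 mm thick
- flap_plain_edge (a point): Middle of the plain flap's free edge
- flap_blue (a joint): Angle of the card flap with a blue label, hinged along the top of the carton's right wall: 0 = folded down flat, 1.57 = upright, more = leaning outwards to the right, at most 2.3; behaves as the plain flap. Starts between 1.75 and 2.2. It goes down second, overlapping the plain flap by about 24 mm
- flap_blue_hinge (a point): Middle of the blue flap's hinge line, 98 mm right of the carton's centre line, 9 mm forward of its centre, 86 mm above the table. Same size as the plain flap
- flap_blue_edge (a point): Middle of the blue flap's free edge
- bay: Fixed wooden bay, open towards the robot. Origin: middle of its stop board's inner face, at table level; x forward into the board, y left. Board 270 mm wide, 50 high, 16 thick. Two cheeks 30 mm high, inner faces 113 mm either side of the centre line, run back 50 mm from the board, then flare outwards at 0.45 rad to 85 mm from it. The carton is home with its centre 55 mm behind the origin
- tea_bottle: Amber drink bottle, diameter 66 mm, 200 mm high, origin under its centre. Leave alone
- spray_bottle: White bottle with blue cap, diameter 70 mm, 180 mm high, origin under its centre. Leave alone
- photo_stand: White drying stand with upright photo prints, 85 mm in x, 150 mm in y, 93 mm high, origin under its centre. Leave alone
- album: Blue album lying flat, 130 mm in x, 180 mm in y, 20 mm thick, origin under its centre. Leave alone
- glue_stick: Blue glue stick standing upright, diameter 32 mm, 95 mm high, origin under its centre. Leave alone
- tape_roll: Orange tape roll lying flat, outer diameter 100 mm, 48 mm high, origin under its centre. Leave alone
- wallet: Red photo wallet lying flat beyond the bay's stop board, 80 mm in x, 120 mm in y, 18 mm thick, origin under its centre. Leave alone
There are look-alikes about, which are no part of the job. What is shaped like the carton but red is not meant.

How it is judged:
By the outcome, as a careful person would: the job done as asked, in the order asked, and still so for the second after the job is handed in, with the robot touching nothing.
It also fails if it takes over 67 s, if anything falls off the work surface, if the arm or the gripper's body presses on something with over 40 N, if the wrist force passes 120 N, or if a joint passes its speed limit or range.

ROBOT

A 6-joint arm with a two-finger parallel gripper is mounted at the origin on the work surface. World frame = base frame: x ahead of the robot, y to its left, z up, the work surface at z = 0. Lengths are in m, angles in rad, forces in N, time in s.
With the tool pointing down it reaches from about 0.35 to 0.775 m from the base axis. Payload 5.5 kg.
Tool frame: the origin (TCP) lies at the very end of the fingers, on their centre line; the grasp point (between the pads) lies 19 mm behind it; z points along the fingers, x is the direction in which the jaws open and shut, and the axes are right-handed (so a half turn about z gives the same grasp; the last joint's range is limited). The gripper opens to 85 mm and grips with 20 to 120 N. Pads are 22 mm wide; open, the fingers measure 114 mm over their backs; the gripper's body (76 mm by 85 mm) begins 54 mm behind the grasp point. The pads swing forward as they close: fully open they stand 13 mm farther back than shut.
Start: joints at [-1.465, 0.313, 0.046, 1.304, 0, 1.431], TCP at [0.14, -0.558, 0.231] pointing down, gripper open.
Joint ranges: [-2.76, 2.76], [-0.86, 1.69], [-1.03, 1.26], [-2.2, 2.34], [-1.47, 1.5], [-3.14, 3.14]. Speed limits (rad/s): [2.57, 2.57, 3.14, 3.14, 3.14, 3.14].

INTERFACE

Orientations are given as a unit quaternion [w, x, y, z].
In Python, from workcell import env gives the robot as it stands.
- The arm moves only by the shell command python3 -m inch 'ROWS' [FORCE]. ROWS is JSON, a list of rows, each a list of 7 numbers: the turn, a rotation vector about the tool's x, y, z each as a share of 8 degrees, from -1 to 1, then the shift along the tool's x, y, z each as a share of 0.05 m, from -1 to 1, then the closure, from 0 (fully open) to 1 (shut). A call has 1 to 12 rows; each row shifts and turns the commanded pose from where the row before left it, along the tool's axes as they then stand; what a row does not reach is not made up. A row lasts 1/10 s, in which the tool goes at most 50 mm and 8.59 degrees, less where a joint would pass 70% of its speed; a pose out of reach is approached as far as the arm can. A call with a number of a shift or a turn outside -1 to 1 is refused whole. A call with a gripper value outside its range is refused whole. The fingers move at their own pace and stop on an object; FORCE is the grip in N (left out, the last holds). Time passes only in rows, so rows that do not move let the fingers close. It gives the time, the measured TCP pose, the force and the opening at its end, in the units of the state.
- env.get_state(): the state, without advancing time (a new reading comes with each control period).
- env.read_camera(name): name is "scene" or "top" or "wrist"; returns the picture (384x512x3 uint8, red, green, blue); there is no depth.
- env.calibration(name): a dict with "fx", "fy", "cx", "cy" (pixels), "rvec" (rotation vector, rad) and "tvec" (3), from world to camera coordinates, as OpenCV has them; the wrist camera has in their place "hand_eye" (4x4, takes a point from camera to tool coordinates, whose origin is the TCP and whose axes are the tool frame's). Camera axes: x right, y down, z forward; pixel columns grow to the right and rows downward; lengths in m; the calibration is good to about 2 mm. A picture is of the moment at which its call begins: read the wrist's pose just before it. calibration takes no time and is no camera call.
- env.hand_in(): hands the job in, once; it reports no verdict.
The state is a dict: "clock": time; "joint_pos": joint angles; "qvel": joint speeds; "tau": joint torques, N m; "tcp_pos": TCP position; "orientation": TCP orientation; "wrist_force": force on the tool from outside, world axes, zero at the start; "ft_torque": the same for the moment, N m; "finger_gap": finger opening in m.
Only numpy, scipy, OpenCV 4.12 (cv2) and the standard library are available. Lean on these libraries where they do the work, as an engineer would, in place of code of your own. Each camera call takes 0.05 s, during which the arm holds its last target.

## Working session

There is one attempt and no reset: what is moved stays moved. The work goes in short steps, Python scripts to look and compute and a shell command to move; the robot and the scene stay as the last step left them, time stands still between calls to the robot, and variables do not carry over. Pictures are saved under pics/ and viewed, and the job is handed in when it is done.

```bash
ls; mkdir -p pics; python3 - <<'E'
from workcell import env
import cv2
s=env.get_state();print(s)
for n in("scene","top","wrist"):
    im=env.read_camera(n);cv2.imwrite(f"pics/{n}0.png",im[:,:,::-1]);print(n,env.calibration(n))
E
```

```text
pics
{'clock': 0.0, 'joint_pos': array([-1.46457571e+00,  3.13975092e-01,  4.49689311e-02,  1.30359596e+00,
       -3.82084074e-06,  1.43118990e+00]), 'qvel': array([ 0.00017532, -0.00087029,  0.00209697,  0.00047772, -0.00031678,
       -0.00061112]), 'tau': array([ 7.50250947e-04, -4.80623889e+01,  2.98534960e+01,  1.92341645e-02,
       -2.21747096e-04, -7.65919914e-07]), 'tcp_pos': array([ 0.13986208, -0.55720053,  0.23041916]), 'orientation': array([-6.47683419e-04,  7.88466098e-01, -6.15077553e-01, -6.29070818e-04]), 'wrist_force': array([-0.40869521,  0.9155862 ,  0.00974155]), 'ft_torque': array([ 0.0024983 ,  0.0226854 , -0.01713091]), 'finger_gap': 0.08535782235369914}
scene {'fx': 429.971815483844, 'fy': 429.971815483844, 'cx': 256.0059367192645, 'cy': 182.73824909363032, 'rvec': array([ 2.11352823,  1.20480713, -0.4875169 ]), 'tvec': array([-0.26693783, -0.25947382,  1.54956811])}
top {'fx': 375.5328858635512, 'fy': 375.5328858635512, 'cx': 257.18701531517223, 'cy': 186.64321422445536, 'rvec': array([ 2.1662594 , -2.14333882,  0.15875587]), 'tvec': array([-0.00894883,  0.52820916,  1.09884954])}
wrist {'fx': 339.97177028221614, 'fy': 339.97177028221614, 'cx': 257.1891231068979, 'cy': 185.8798781761949, 'hand_eye': array([[ 9.99999758e-01,  1.49808236e-04,  6.79994205e-04,
        -6.90413387e-04],
       [-3.24879070e-04,  9.64150117e-01,  2.65357206e-01,
        -6.65382023e-02],
       [-6.15863797e-04, -2.65357362e-01,  9.64149932e-01,
        -1.43038730e-01],
       [ 0.00000000e+00,  0.00000000e+00,  0.00000000e+00,
         1.00000000e+00]])}
```

View pics/scene0.png

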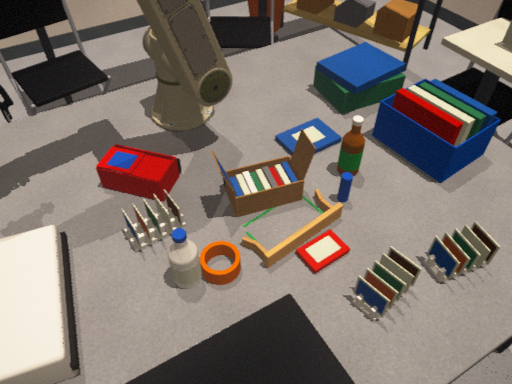

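View pics/top0.png

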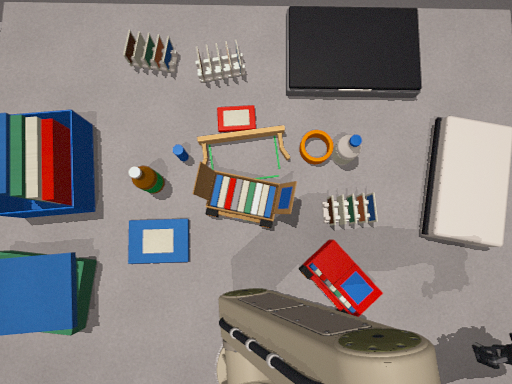

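The real carton is brown at top px (243,197). The look-alike is the red carton at (341,277). The bay is at (243,145), opening towards the robot. I'll zoom in to check.

```bash
cat > h.py <<'E'
import numpy as np,cv2
from workcell import env
from scipy.spatial.transform import Rotation as R
def cam(n,s=None):
    c=env.calibration(n);K=np.array([[c['fx'],0,c['cx']],[0,c['fy'],c['cy']],[0,0,1]])
    if n=='wrist':
        s=s or env.get_state();q=s['orientation'];T=np.eye(4);T[:3,:3]=R.from_quat([q[1],q[2],q[3],q[0]]).as_matrix();T[:3,3]=s['tcp_pos']
        M=np.linalg.inv(T@c['hand_eye']);return K,M[:3,:3],M[:3,3]
    return K,R.from_rotvec(c['rvec']).as_matrix(),np.array(c['tvec'])
def ray(n,px,z,C=None):
    K,Rm,t=C or cam(n);o=-Rm.T@t
    p=np.c_[np.atleast_2d(px),np.ones(len(np.atleast_2d(px)))]
    d=(Rm.T@np.linalg.inv(K)@p.T).T
    return o+d*((z-o[2])/d[:,2])[:,None]
def proj(n,P,C=None):
    K,Rm,t=C or cam(n);q=(K@(Rm@np.atleast_2d(P).T+t[:,None])).T
    return q[:,:2]/q[:,2:]
def grab(n,f,box=None,k=1):
    s=env.get_state();im=env.read_camera(n)[:,:,::-1].copy();cv2.imwrite(f'pics/{f}_raw.png',im)
    if box: x0,y0,x1,y1=box;crop(im,f,box,k)
    else: cv2.imwrite(f'pics/{f}.png',im)
    return im,s
def crop(im,f,box,k):
    x0,y0,x1,y1=box;cv2.imwrite(f'pics/{f}.png',cv2.resize(im[y0:y1,x0:x1],None,fx=k,fy=k,interpolation=cv2.INTER_CUBIC))
E
python3 - <<'E'
from h import *
crop(cv2.imread('pics/top0.png'),'topc',(180,100,310,235),6)if 0 else None
im=cv2.imread('pics/top0.png');crop(im,'topc',(185,115,310,235),5)
im=cv2.imread('pics/scene0.png');crop(im,'scc',(205,125,355,270),4)
E
```

```text
(no output)
```

View pics/topc.png

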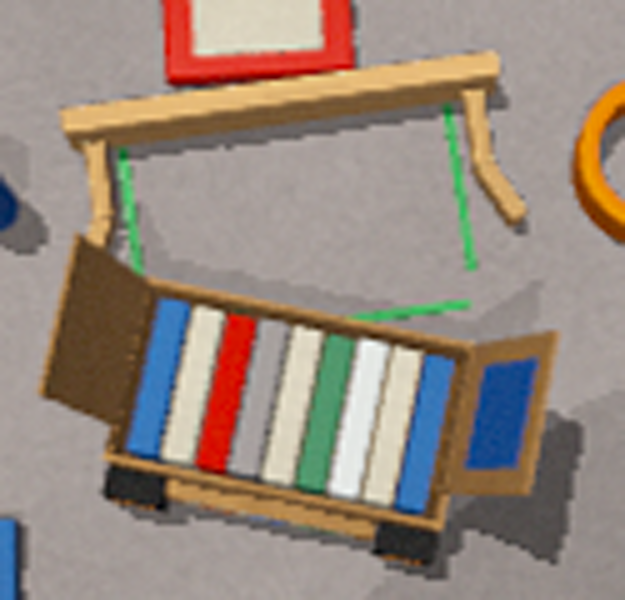

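View pics/scc.png

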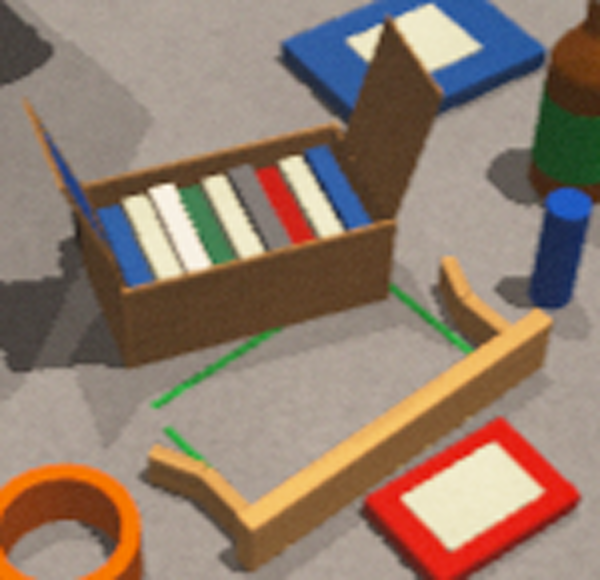

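```bash
python3 - <<'E'
from h import *
np.set_printoptions(precision=4,suppress=True)
K,Rm,t=cam('top');print('topcam',-Rm.T@t);K,Rm,t=cam('scene');print('scene',-Rm.T@t)
f=lambda L:(np.array(L)+.5)/5-.5+[185,115]
rim=ray('top',f([(108,457),(443,525),(472,347),(150,280)]),.08);print(rim[:,:2],'RL RR FR FL')
c=rim.mean(0);fw=(rim[2]+rim[3]-rim[0]-rim[1])/2;lf=(rim[0]+rim[3]-rim[1]-rim[2])/2
print('c',c,np.linalg.norm(fw),np.linalg.norm(lf),np.arctan2(fw[1],fw[0]),np.arctan2(-lf[0],lf[1]))
b=ray('top',f([(62,110),(496,55)]),.05);print('board outer top',b[:,:2],np.linalg.norm(b[0]-b[1]))
b=ray('top',f([(66,131),(498,77)]),.05);print('board inner top',b[:,:2],np.linalg.norm(b[0]-b[1]))
print('green',ray('top',f([(122,150),(138,272),(447,105),(472,268),(468,305),(355,319)]),0)[:,:2])
print('blocks lo', ray('top',f([(105,500),(165,509),(375,556),(434,562)]),.056)[:,:2])
print('flap edges')
E
```

```text
topcam [0.3729 0.007  1.1608]
scene [ 1.2224 -0.4108  0.9363]
[[ 0.4643  0.1434]
 [ 0.4272 -0.0499]
 [ 0.5307 -0.0663]
 [ 0.5681  0.1219]] RL RR FR FL
c [0.4976 0.0373 0.08  ] 0.10539388796739746 0.19432539791808637 -0.18128514097616294 -0.19272356954064102
board outer top [[ 0.6777  0.1811]
 [ 0.7157 -0.0827]] 0.26651044412536323
board inner top [[ 0.6647  0.1783]
 [ 0.7018 -0.0839]] 0.264801452717517
green [[ 0.6659  0.1502]
 [ 0.5876  0.138 ]
 [ 0.6979 -0.0555]
 [ 0.5926 -0.0717]
 [ 0.569  -0.0692]
 [ 0.5593  0.0016]]
blocks lo [[ 0.441   0.1475]
 [ 0.4361  0.1121]
 [ 0.4099 -0.0114]
 [ 0.4068 -0.0459]]
flap edges
```

```bash
python3 -m inch '[[0,0,-1,0,0,0,1],[0,0,-1,0,0,0,1],[0,0,-1,0,0,0,1],[0,0,-1,0,0,0,1],[0,0,-1,0,0,0,1],[0,0,-1,0,0,0,1],[0,0,-1,0,0,0,1],[0,0,-1,0,0,0,1],[0,0,-1,0,0,0,1],[0,0,-1,0,0,0,1]]' 
python3 -m inch '[[0,0,-1,0,0,0,1],[0,0,-1,0,0,0,1],[0,0,-1,0,0,0,1],[0,0,-1,0,0,0,1],[0,0,-1,0,0,0,1],[0,0,-1,0,0,0,1],[0,0,-1,0,0,0,1],[0,0,-1,0,0,0,1],[0,0,-1,0,0,0,1],[0,0,-1,0,0,0,1]]'
python3 -c "
from workcell import env
s=env.get_state();print(s['clock'],s['joint_pos'].round(3),s['tcp_pos'].round(4))
from h import *
K,Rm,t=cam('wrist');q=s['orientation'];print(R.from_quat([q[1],q[2],q[3],q[0]]).as_matrix().round(3))"
```

```text
clock: 1.15
tcp_pos: [0.1399, -0.5575, 0.2309]
orientation: [-0.0, 0.999, 0.038, -0.0]
wrist_force: [0.2, -0.1, 0.1]
finger_gap: -0.0003
clock: 2.15
tcp_pos: [0.1399, -0.5575, 0.2309]
orientation: [-0.0, 0.741, 0.672, 0.0]
wrist_force: [0.7, 0.2, -0.5]
finger_gap: -0.0001
2.15 [-1.465  0.314  0.046  1.304  0.    -1.367] [ 0.1399 -0.5575  0.2309]
[[ 0.097  0.995 -0.   ]
 [ 0.995 -0.097  0.001]
 [ 0.001 -0.    -1.   ]]
```

```bash
python3 -m inch '[[0,0,0,0.84,0.57,0,1],[0,0,0,0.84,0.57,0,1],[0,0,0,0.84,0.57,0,1],[0,0,0,0.84,0.57,0,1],[0,0,0,0.84,0.57,0,1],[0,0,0,0.84,0.57,0,1],[0,0,0,0.84,0.57,0,1],[0,0,0,0.84,0.57,0,1]]' 
python3 -m inch '[[0,0,0,0.82,-0.24,0,1],[0,0,0,0.82,-0.24,0,1],[0,0,0,0.82,-0.24,0,1],[0,0,0,0.82,-0.24,0,1],[0,0,0,0.82,-0.24,0,1],[-0.7,0,0,0,0,0,1],[-0.7,0,0,0,0,0,1],[0,0,0,0,0,0,1]]'
python3 -c "
from workcell import env
s=env.get_state();print(s['clock'],s['joint_pos'].round(3),s['tcp_pos'].round(4))
from h import *
K,Rm,t=cam('wrist');q=s['orientation'];print(R.from_quat([q[1],q[2],q[3],q[0]]).as_matrix().round(3))"
```

```text
clock: 2.95
tcp_pos: [0.3983, -0.2499, 0.2313]
orientation: [0.0, 0.743, 0.67, -0.0]
wrist_force: [0.1, -0.1, 0.0]
finger_gap: 0.0003
clock: 3.75
tcp_pos: [0.3564, -0.0402, 0.2307]
orientation: [0.073, 0.739, 0.667, 0.066]
wrist_force: [0.1, 0.2, -0.4]
finger_gap: -0.0
3.75 [-0.384 -0.283 -0.583  1.082  0.054 -0.277] [ 0.3564 -0.0402  0.2307]
[[ 0.102  0.976  0.194]
 [ 0.995 -0.1   -0.02 ]
 [-0.     0.195 -0.981]]
```

```bash
python3 -m inch '[[0,0,0,0,-0.156,0.785,1],[0,0,0,0,-0.156,0.785,1],[0,0,0,0,-0.156,0.785,1],[0,0,0,0,-0.156,0.785,1],[0,0,0,0,-0.156,0.785,1],[0,0,0,0,0,0,1]]' 
cat >> h.py <<'E'
def st():
    s=env.get_state();q=s['orientation'];M=R.from_quat([q[1],q[2],q[3],q[0]]).as_matrix()
    print(s['clock'],'J',s['joint_pos'].round(2),'p',s['tcp_pos'].round(4),'F',s['wrist_force'].round(1),'yaw',np.arctan2(-M[0,0],M[1,0]).round(3),'tilt',np.arcsin(M[:,2]@[1,0,0]).round(3))
    return s,M
def go(d,M=None):
    if M is None:_,M=st()
    print('tool shares',(M.T@np.array(d)/.05).round(2))
E
python3 -c "
from h import *
st();grab('top','t1',(185,115,310,235),5);grab('scene','s1',(180,60,355,270),3)"
```

```text
clock: 4.35
tcp_pos: [0.3545, -0.0403, 0.0268]
orientation: [0.067, 0.74, 0.666, 0.063]
wrist_force: [-0.1, 0.0, -0.3]
finger_gap: -0.0003
4.35 J [-0.39 -0.05 -0.97  0.48  0.05 -0.28] p [ 0.3545 -0.0403  0.0268] F [-0.1  0.  -0.3] yaw -0.105 tilt 0.183
```

View pics/s1.png

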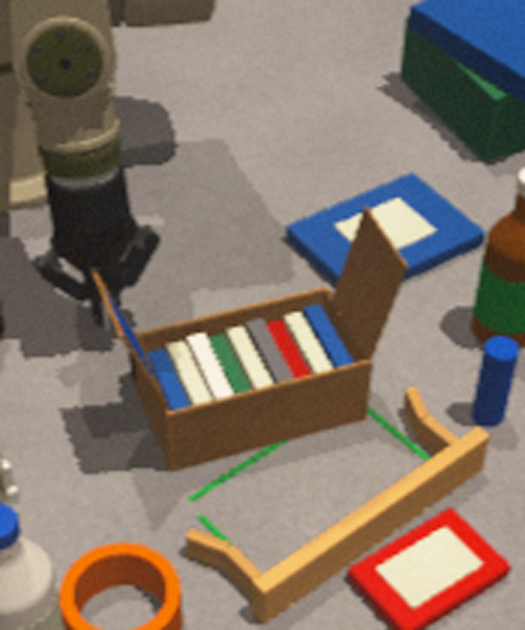

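View pics/t1.png

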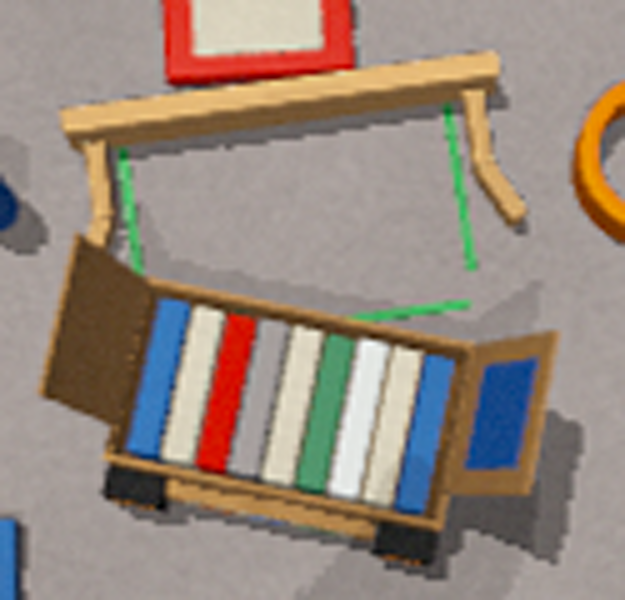

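```bash
cat >> h.py <<'E'
BAY=(np.array([.684,.047]),.1406)
def rot(a):return np.array([[np.cos(a),-np.sin(a)],[np.sin(a),np.cos(a)]])
def info(c,y):
    c=np.array(c);b,by=BAY;r=rot(-by)@(c-b);print('carton',c.round(4),'yaw %.3f'%y,'bay rel',r.round(4),'phi %.3f'%(y-by),'BL',(c+rot(y)@[-.075,.082]).round(4),'BR',(c+rot(y)@[-.075,-.082]).round(4))
def push(c,y,side,ang):
    # side 'R': turns +ang about +100mm
    sg=1 if side=='R' else -1
    cor=np.array(c)+rot(y)@[0,.1*sg];a=sg*ang
    c2=cor+rot(a)@(np.array(c)-cor);info(c2,y+a);return c2,y+a
E
python3 - <<'E'
from h import *
c,y=np.array([.4976,.0373]),-.188;info(c,y)
for s,a in [('R',.165),('R',.165),('L',.3),('R',.3),('L',.19),('R',.19)]: print(s,a);c,y=push(c,y,s,a)
st()
E
```

```text
carton [0.4976 0.0373] yaw -0.188 bay rel [-0.1859  0.0165] phi -0.329 BL [0.4392 0.1319] BR [ 0.4086 -0.0292]
R 0.165
carton [0.514  0.0356] yaw -0.023 bay rel [-0.1699  0.0125] phi -0.164 BL [0.4409 0.1193] BR [ 0.4371 -0.0447]
R 0.165
carton [0.5304 0.0365] yaw 0.142 bay rel [-0.1535  0.0112] phi 0.001 BL [0.4446 0.1071] BR [ 0.4678 -0.0552]
L 0.3
carton [0.5603 0.0363] yaw -0.158 bay rel [-0.1239  0.0067] phi -0.299 BL [0.4992 0.1291] BR [ 0.4734 -0.0329]
R 0.3
carton [0.5902 0.0361] yaw 0.142 bay rel [-0.0944  0.0023] phi 0.001 BL [0.5044 0.1066] BR [ 0.5276 -0.0557]
L 0.19
carton [0.6092 0.037 ] yaw -0.048 bay rel [-0.0755  0.0005] phi -0.189 BL [0.5382 0.1225] BR [ 0.5303 -0.0413]
R 0.19
carton [0.6281 0.0378] yaw 0.142 bay rel [-0.0566 -0.0012] phi 0.001 BL [0.5423 0.1084] BR [ 0.5655 -0.0539]
4.45 J [-0.39 -0.06 -0.96  0.48  0.05 -0.28] p [ 0.3584 -0.0417  0.031 ] F [-0.   0.2 -0. ] yaw -0.104 tilt 0.191
```

```bash
python3 -m inch '[[0,0,0,0.09,0.21,0.06,1],[0,0,0,0.09,0.21,0.06,1],[0,0,0,0.09,0.21,0.06,1],[0,0,0,0,0,0,1]]' 
python3 -m inch '[[0,0,0,-0.01,0.1,0.02,1],[0,0,0,-0.01,0.1,0.02,1],[0,0,0,-0.03,0.1,0.02,1],[0,0,0,-0.03,0.1,0.02,1]]'
python3 -c "
from h import *
st();grab('top','t2',(185,115,310,235),5)"
```

```text
clock: 4.85
tcp_pos: [0.396, -0.0317, 0.0299]
orientation: [0.074, 0.738, 0.667, 0.066]
wrist_force: [-0.6, -0.8, -0.3]
finger_gap: -0.0
clock: 5.25
tcp_pos: [0.4096, -0.0375, 0.0274]
orientation: [0.071, 0.74, 0.666, 0.063]
wrist_force: [-6.9, -1.2, 4.2]
finger_gap: -0.0
5.25 J [-0.32  0.05 -0.87  0.47  0.04 -0.21] p [ 0.4096 -0.0375  0.0274] F [-6.9 -1.2  4.2] yaw -0.104 tilt 0.189
```

View pics/t2.png

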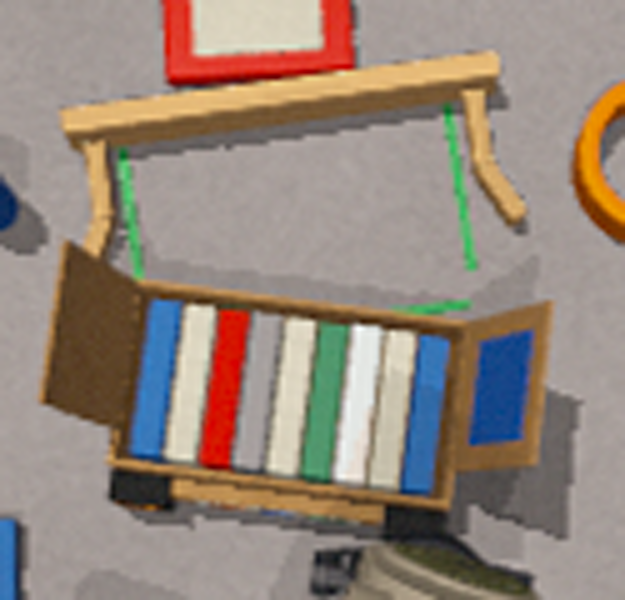

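```bash

python3 -m inch '[[0,0,-0.15,-0.03,0.1,0.01,1],[0,0,-0.15,-0.03,0.1,0.01,1],[0,0,-0.15,-0.03,0.1,0.01,1],[0,0,-0.15,-0.04,0.1,0.01,1],[0,0,-0.15,-0.04,0.1,0.01,1],[0,0,-0.15,-0.04,0.1,0.01,1],[0,0,-0.15,-0.05,0.1,0.01,1],[0,0,-0.15,-0.05,0.1,0.01,1]]'
python3 -c "
from h import *
st();grab('top','t3',(185,115,310,235),5)"
```

```text
clock: 6.1
tcp_pos: [0.4526, -0.0544, 0.0326]
orientation: [0.078, 0.68, 0.727, 0.059]
wrist_force: [-3.4, -1.2, -1.3]
finger_gap: -0.0002
6.1 J [-0.32  0.12 -0.77  0.49  0.04 -0.39] p [ 0.4526 -0.0544  0.0326] F [-3.4 -1.2 -1.3] yaw 0.063 tilt 0.195
```

View pics/t3.png

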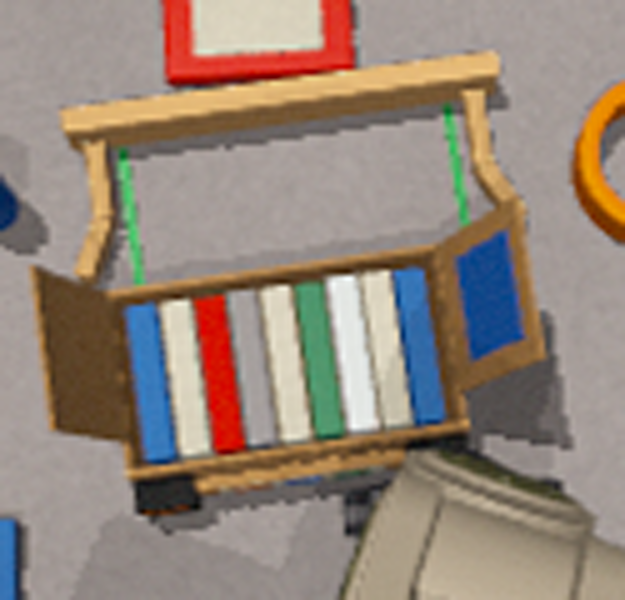

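```bash
cat >> h.py <<'E'
def rim(L,box=(185,115),k=5):
    r=ray('top',(np.array(L)+.5)/k-.5+np.array(box),.08);c=r.mean(0);fw=(r[2]+r[3]-r[0]-r[1])/2;lf=(r[0]+r[3]-r[1]-r[2])/2
    y1,y2=np.arctan2(fw[1],fw[0]),np.arctan2(-lf[0],lf[1]);print('size',np.linalg.norm(fw).round(4),np.linalg.norm(lf).round(4),'yaws',y1.round(3),y2.round(3))
    y=.3*y1+.7*y2;info(c[:2],y);return c[:2],y
E
python3 - <<'E'
from h import *
c,y=rim([(128,472),(467,425),(437,250),(105,293)])
for s,a in [('L',.3),('R',.3),('L',.15),('R',.15)]: print(s,a);c,y=push(c,y,s,a)
E
```

```text
size 0.105 0.1965 yaws 0.163 0.146
carton [0.5222 0.0426] yaw 0.151 bay rel [-0.1608  0.0183] phi 0.010 BL [0.4357 0.1124] BR [ 0.4604 -0.0498]
L 0.3
carton [0.5521 0.0426] yaw -0.149 bay rel [-0.1312  0.0141] phi -0.290 BL [0.4901 0.1348] BR [ 0.4658 -0.0274]
R 0.3
carton [0.582  0.0426] yaw 0.151 bay rel [-0.1016  0.01  ] phi 0.010 BL [0.4955 0.1124] BR [ 0.5202 -0.0497]
L 0.15
carton [0.5969 0.0438] yaw 0.001 bay rel [-0.0867  0.009 ] phi -0.140 BL [0.5218 0.1257] BR [ 0.522  -0.0383]
R 0.15
carton [0.6119 0.0449] yaw 0.151 bay rel [-0.0717  0.008 ] phi 0.010 BL [0.5254 0.1147] BR [ 0.5501 -0.0474]
```

```bash

python3 -m inch '[[0,0,0,0.04,-0.56,-0.09,1],[0,0,0,0.04,-0.56,-0.09,1],[0,0,0.18,0.84,0.03,0,1],[0,0,0.18,0.84,0.02,0,1],[0,0,0.18,0.84,0.01,0,1],[0,0,0.18,0.84,0,0,1],[0,0,0,0,0,0,1]]'
python3 -c "
from h import *
st();grab('top','t4',(185,115,310,235),5)"
```

```text
clock: 6.85
tcp_pos: [0.3965, 0.1194, 0.0283]
orientation: [0.075, 0.713, 0.694, 0.066]
wrist_force: [-0.3, -0.5, -0.0]
finger_gap: 0.0
6.85 J [ 0.13  0.06 -0.86  0.46 -0.04  0.15] p [0.3965 0.1194 0.0283] F [-0.3 -0.5 -0. ] yaw -0.029 tilt 0.2
```

View pics/t4.png

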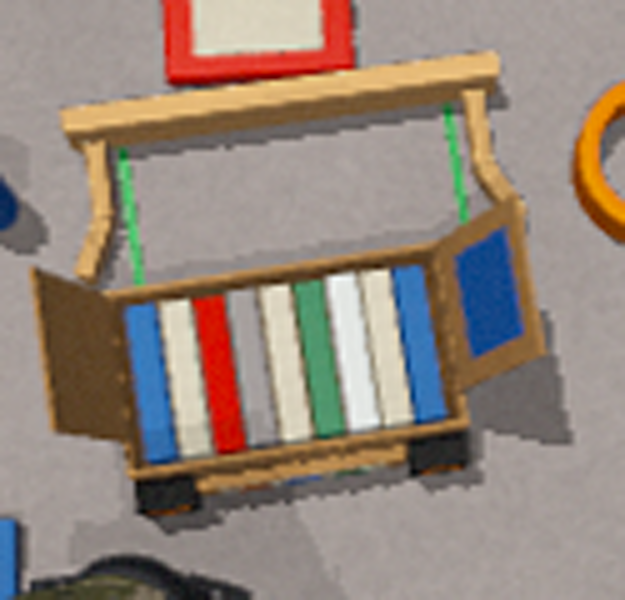

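```bash

python3 -m inch '[[0,0,0,-0.02,0.12,0.02,1],[0,0,0,-0.02,0.12,0.02,1],[0,0,0,-0.02,0.12,0.02,1],[0,0,0,-0.02,0.12,0.02,1],[0,0,0.1,0.02,0.1,0.02,1],[0,0,0.1,0.02,0.1,0.02,1],[0,0,0.1,0.02,0.1,0.02,1],[0,0,0.1,0.03,0.1,0.02,1],[0,0,0.1,0.03,0.1,0.02,1],[0,0,0.1,0.03,0.1,0.02,1]]'
python3 -c "
from h import *
st();grab('top','t5',(185,115,310,235),5)"
```

```text
clock: 7.9
tcp_pos: [0.4461, 0.1152, 0.026]
orientation: [0.069, 0.745, 0.66, 0.064]
wrist_force: [-7.0, 4.4, 3.0]
finger_gap: 0.0001
7.9 J [ 0.1   0.15 -0.75  0.48 -0.04  0.22] p [0.4461 0.1152 0.026 ] F [-7.   4.4  3. ] yaw -0.12 tilt 0.188
```

View pics/t5.png

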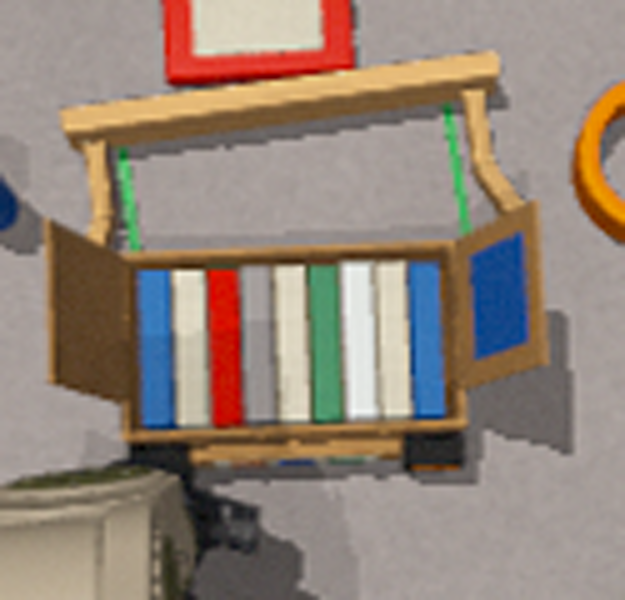

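```bash

python3 -m inch '[[0,0,0.1,0.05,0.1,0.01,1],[0,0,0.1,0.05,0.1,0.01,1],[0,0,0.1,0.06,0.1,0.01,1],[0,0,0.1,0.06,0.1,0.01,1],[0,0,0.1,0.06,0.1,0.01,1],[0,0,0.1,0.06,0.1,0.01,1],[0,0,0.1,0.06,0.1,0.01,1],[0,0,0.1,0.06,0.1,0.01,1]]'
python3 -c "
from h import *
st();grab('top','t6',(185,115,310,235),5)"
```

```text
clock: 8.75
tcp_pos: [0.4932, 0.1307, 0.0317]
orientation: [0.068, 0.781, 0.617, 0.07]
wrist_force: [-2.2, 0.1, -3.0]
finger_gap: 0.0001
8.75 J [ 0.13  0.22 -0.64  0.52 -0.04  0.36] p [0.4932 0.1307 0.0317] F [-2.2  0.1 -3. ] yaw -0.23 tilt 0.194
```

View pics/t6.png

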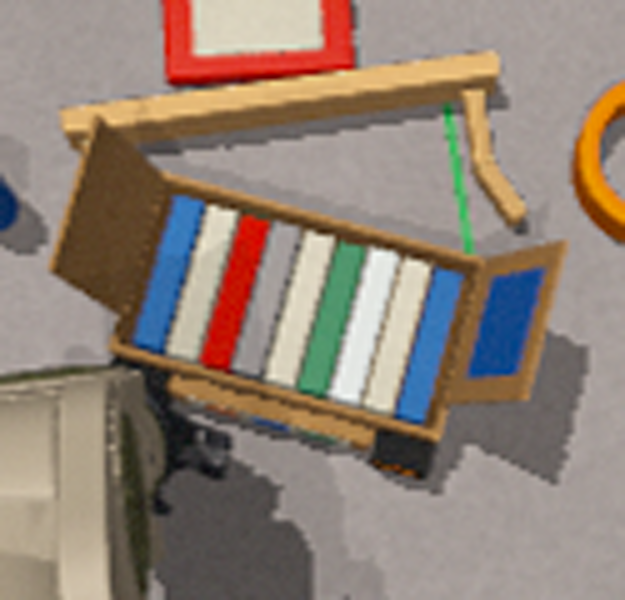

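```bash
python3 - <<'E'
from h import *
c,y=rim([(110,348),(437,440),(482,262),(163,174)])
for s,a in [('R',.2),('R',.2)]: print(s,a);c,y=push(c,y,s,a)
E
```

```text
size 0.1078 0.1958 yaws -0.254 -0.263
carton [0.5541 0.0354] yaw -0.260 bay rel [-0.1302  0.0067] phi -0.401 BL [0.5028 0.1339] BR [ 0.4605 -0.0245]
R 0.2
carton [0.5738 0.0322] yaw -0.060 bay rel [-0.1111  0.0008] phi -0.201 BL [0.5039 0.1186] BR [ 0.494  -0.0451]
R 0.2
carton [0.5938 0.033 ] yaw 0.140 bay rel [-0.0913 -0.0012] phi -0.001 BL [0.5081 0.1038] BR [ 0.5309 -0.0586]
```

```bash

python3 -m inch '[[0,0,0,-0.22,-0.79,-0.12,1],[0,0,0,-0.22,-0.79,-0.12,1],[0,0,0,-0.755,0.17,0.04,1],[0,0,0,-0.755,0.17,0.04,1],[0,0,0,-0.755,0.17,0.04,1],[0,0,0,-0.755,0.17,0.04,1],[0,0,0,0,0,0,1]]'
python3 -c "
from h import *
s,M=st();go([.03,-.002,-.0])"
```

```text
clock: 9.5
tcp_pos: [0.4132, -0.033, 0.0245]
orientation: [0.072, 0.782, 0.614, 0.071]
wrist_force: [1.8, -0.1, -0.3]
finger_gap: -0.0001
9.5 J [-0.3   0.05 -0.88  0.44  0.03 -0.06] p [ 0.4132 -0.033   0.0245] F [ 1.8 -0.1 -0.3] yaw -0.237 tilt 0.201
9.5 J [-0.3   0.05 -0.88  0.44  0.03 -0.06] p [ 0.4132 -0.033   0.0245] F [ 1.8 -0.1 -0.3] yaw -0.237 tilt 0.201
tool shares [0.1  0.58 0.12]
```

```bash

python3 -m inch '[[0,0,0,0.08,0.15,0.01,1],[0,0,0,0.08,0.15,0.01,1],[0,0,0,0.08,0.15,0.01,1],[0,0,0,0.08,0.15,0.01,1],[0,0,-0.18,-0.03,0.11,0.02,1],[0,0,-0.18,-0.03,0.11,0.02,1],[0,0,-0.18,-0.04,0.11,0.02,1],[0,0,-0.18,-0.04,0.11,0.01,1],[0,0,-0.18,-0.04,0.11,0.01,1],[0,0,-0.18,-0.04,0.11,0.01,1],[0,0,-0.18,-0.04,0.11,0.01,1]]'
python3 -c "
from h import *
st();grab('top','t7',(185,115,310,235),5)"
```

```text
clock: 10.6
tcp_pos: [0.4779, -0.038, 0.0285]
orientation: [0.073, 0.723, 0.685, 0.063]
wrist_force: [-4.2, -1.1, -2.3]
finger_gap: -0.0002
10.6 J [-0.27  0.17 -0.72  0.49  0.03 -0.21] p [ 0.4779 -0.038   0.0285] F [-4.2 -1.1 -2.3] yaw -0.055 tilt 0.192
```

View pics/t7.png

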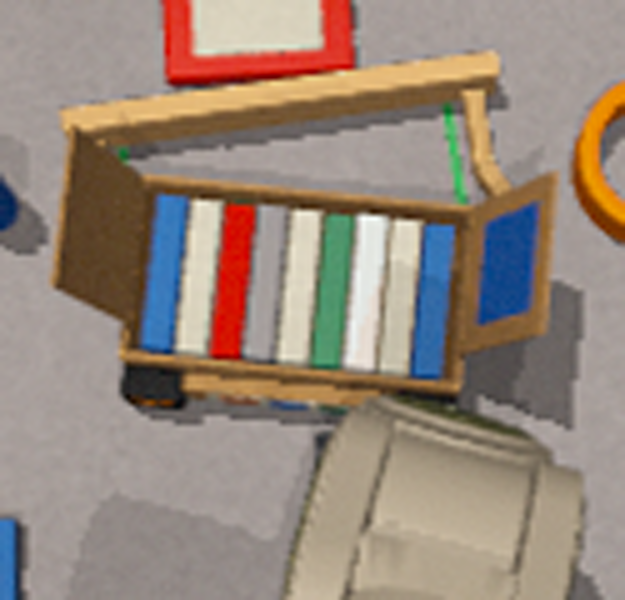

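```bash

python3 -m inch '[[0,0,-0.18,-0.04,0.11,0.01,1],[0,0,-0.18,-0.04,0.11,0.01,1],[0,0,-0.18,-0.04,0.11,0.01,1],[0,0,-0.18,-0.04,0.11,0.02,1],[0,0,-0.18,-0.04,0.11,0.02,1],[0,0,-0.18,-0.04,0.11,0.02,1]]'
python3 -c "
from h import *
st();grab('top','t8',(185,115,310,235),5)"
```

```text
clock: 11.25
tcp_pos: [0.5124, -0.0498, 0.0315]
orientation: [0.079, 0.669, 0.737, 0.058]
wrist_force: [-3.3, -1.5, -1.8]
finger_gap: 0.0001
11.25 J [-0.27  0.22 -0.64  0.51  0.03 -0.37] p [ 0.5124 -0.0498  0.0315] F [-3.3 -1.5 -1.8] yaw 0.093 tilt 0.194
```

View pics/t8.png

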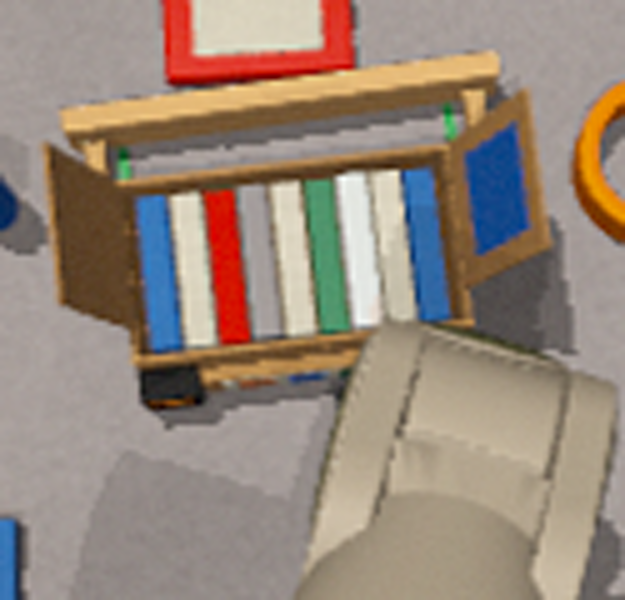

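```bash
python3 - <<'E'
from h import *
c,y=rim([(133,358),(472,322),(450,146),(118,185)])
for s,a in [('L',.2),('R',.2)]: print(s,a);c,y=push(c,y,s,a)
E
```

```text
size 0.1046 0.1976 yaws 0.119 0.125
carton [0.5857 0.0383] yaw 0.123 bay rel [-0.0986  0.0052] phi -0.017 BL [0.5011 0.1105] BR [ 0.5213 -0.0523]
L 0.2
carton [0.6056 0.0388] yaw -0.077 bay rel [-0.0788  0.0028] phi -0.217 BL [0.5371 0.1263] BR [ 0.5246 -0.0372]
R 0.2
carton [0.6256 0.0392] yaw 0.123 bay rel [-0.0589  0.0005] phi -0.017 BL [0.5411 0.1114] BR [ 0.5612 -0.0514]
```

```bash

python3 -m inch '[[0,0,0,0.045,-0.5,-0.07,1],[0,0,0,0.045,-0.5,-0.07,1],[0,0,0.22,0.81,0.06,0.01,1],[0,0,0.22,0.81,0.04,0.01,1],[0,0,0.22,0.81,0.01,0,1],[0,0,0.22,0.81,0,0,1],[0,0,0,0,0,0,1]]'
python3 -c "
from h import *
s,M=st();go([.03,-.00,-.0],M)"
```

```text
clock: 12.0
tcp_pos: [0.4617, 0.1172, 0.0254]
orientation: [0.075, 0.711, 0.696, 0.066]
wrist_force: [-0.1, -0.0, 0.1]
finger_gap: -0.0002
12.0 J [ 0.1   0.17 -0.73  0.47 -0.04  0.12] p [0.4617 0.1172 0.0254] F [-0.1 -0.   0.1] yaw -0.022 tilt 0.2
tool shares [0.01 0.59 0.12]
```

```bash

python3 -m inch '[[0,0,0,-0.02,0.13,0.01,1],[0,0,0,-0.02,0.13,0.01,1],[0,0,0,-0.02,0.13,0.01,1],[0,0,0,-0.02,0.13,0.01,1],[0,0,0.15,0.02,0.1,0.02,1],[0,0,0.15,0.03,0.1,0.02,1],[0,0,0.15,0.04,0.1,0.02,1],[0,0,0.15,0.04,0.1,0.02,1],[0,0,0.15,0.05,0.1,0.01,1],[0,0,0.15,0.05,0.1,0.01,1],[0,0,0.15,0.05,0.1,0.01,1]]'
python3 -c "
from h import *
st();grab('top','t9',(185,115,310,235),5)"
```

```text
clock: 13.1
tcp_pos: [0.5203, 0.1184, 0.0273]
orientation: [0.069, 0.763, 0.639, 0.067]
wrist_force: [-4.2, 2.1, -2.3]
finger_gap: -0.0001
13.1 J [ 0.09  0.27 -0.59  0.52 -0.04  0.27] p [0.5203 0.1184 0.0273] F [-4.2  2.1 -2.3] yaw -0.175 tilt 0.191
```

View pics/t9.png

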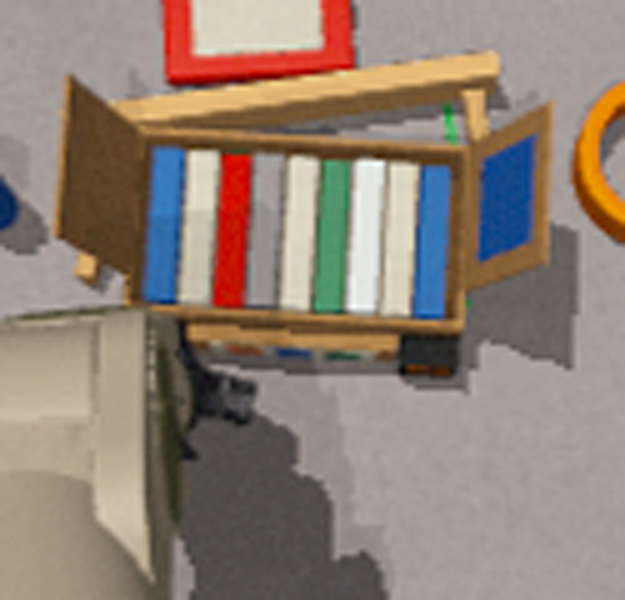

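```bash
python3 - <<'E'
from h import *
c,y=rim([(123,305),(464,327),(470,147),(142,123)])
for s,a in [('R',.2),('R',.2)]: print(s,a);c,y=push(c,y,s,a)
E
```

```text
size 0.1085 0.1967 yaws -0.053 -0.058
carton [0.602  0.0349] yaw -0.056 bay rel [-0.0829 -0.0005] phi -0.197 BL [0.5317 0.121 ] BR [ 0.5225 -0.0427]
R 0.2
carton [0.6219 0.0358] yaw 0.144 bay rel [-0.063  -0.0024] phi 0.003 BL [0.536  0.1062] BR [ 0.5594 -0.0561]
R 0.2
carton [0.6413 0.0406] yaw 0.344 bay rel [-0.0432 -0.0004] phi 0.203 BL [0.5431 0.0925] BR [ 0.5983 -0.0619]
```

```bash

python3 -m inch '[[0,0,0,-0.08,-0.435,-0.09,1],[0,0,0,-0.08,-0.435,-0.09,1],[0,0,0,-0.79,0.137,0.02,1],[0,0,0,-0.79,0.137,0.02,1],[0,0,0,-0.79,0.137,0.02,1],[0,0,0,-0.79,0.137,0.02,1],[0,0,0,0,0,0,1]]'
python3 -c "
from h import *
s,M=st();go([.033,.00,-.0],M)"
```

```text
clock: 13.85
tcp_pos: [0.4798, -0.0477, 0.0296]
orientation: [0.073, 0.764, 0.637, 0.069]
wrist_force: [-0.1, -0.2, -0.4]
finger_gap: 0.0002
13.85 J [-0.29  0.17 -0.72  0.48  0.03 -0.1 ] p [ 0.4798 -0.0477  0.0296] F [-0.1 -0.2 -0.4] yaw -0.18 tilt 0.2
tool shares [0.12 0.64 0.13]
```

```bash

python3 -m inch '[[0,0,0,0.06,0.18,0.04,1],[0,0,0,0.06,0.18,0.04,1],[0,0,0,0.06,0.18,0.04,1],[0,0,-0.28,-0.01,0.11,0.02,1],[0,0,-0.28,-0.02,0.11,0.02,1],[0,0,-0.28,-0.03,0.11,0.02,1],[0,0,-0.28,-0.03,0.11,0.02,1],[0,0,-0.28,-0.04,0.11,0.02,1],[0,0,-0.28,-0.04,0.11,0.02,1],[0,0,-0.28,-0.04,0.11,0.02,1]]'
python3 -c "
from h import *
st();grab('top','t10',(185,115,310,235),5)"
```

```text
clock: 14.85
tcp_pos: [0.5426, -0.0495, 0.0269]
orientation: [0.077, 0.667, 0.739, 0.056]
wrist_force: [-4.3, -2.0, -1.1]
finger_gap: 0.0002
14.85 J [-0.25  0.28 -0.57  0.53  0.03 -0.35] p [ 0.5426 -0.0495  0.0269] F [-4.3 -2.  -1.1] yaw 0.099 tilt 0.19
```

View pics/t10.png

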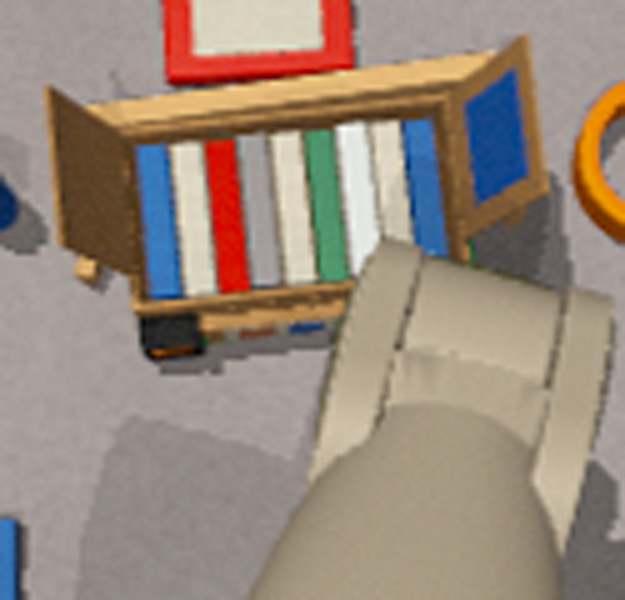

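```bash
python3 - <<'E'
from h import *
c,y=rim([(132,306),(468,264),(450,92),(118,135)])
E
python3 -m inch '[[0,0,-0.1,-0.02,0.1,0.02,1],[0,0,-0.1,-0.02,0.1,0.02,1]]'
python3 -m inch '[[0,0,0,0.06,-0.5,-0.1,1],[0,0,0,0.06,-0.5,-0.1,1],[0,0,0,0.81,0.08,0.01,1],[0,0,0,0.81,0.08,0.01,1],[0,0,0,0.81,0.08,0.01,1],[0,0,0,0.81,0.08,0.01,1],[0,0,0,0,0,0,1]]'
python3 -c "
from h import *
st();grab('top','t11',(185,115,310,235),5)"
```

```text
size 0.1034 0.1979 yaws 0.106 0.142
carton [0.6176 0.0395] yaw 0.131 bay rel [-0.0668  0.0019] phi -0.010 BL [0.5326 0.111 ] BR [ 0.554  -0.0516]
clock: 15.1
tcp_pos: [0.553, -0.0509, 0.0271]
orientation: [0.078, 0.657, 0.748, 0.055]
wrist_force: [-4.0, -2.6, 1.2]
finger_gap: -0.0002
clock: 15.8
tcp_pos: [0.4994, 0.1162, 0.0222]
orientation: [0.079, 0.655, 0.75, 0.058]
wrist_force: [-1.4, 0.2, 0.3]
finger_gap: 0.0
15.8 J [ 0.09  0.24 -0.65  0.49 -0.03 -0.05] p [0.4994 0.1162 0.0222] F [-1.4  0.2  0.3] yaw 0.131 tilt 0.196
```

View pics/t11.png

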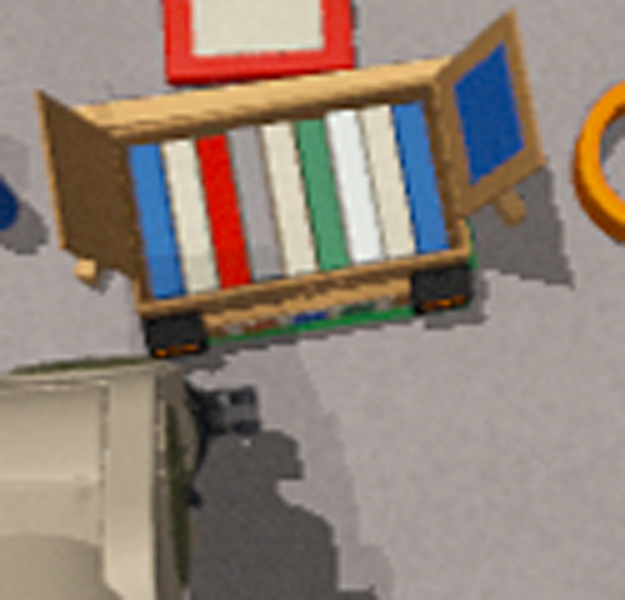

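```bash

python3 -m inch '[[0,0,0,-0.045,0.155,-0.01,1],[0,0,0,-0.045,0.155,-0.01,1],[0,0,0,-0.045,0.155,-0.01,1],[0,0,0,0,0.08,0.02,1],[0,0,0,0,0.08,0.02,1],[0,0,0,0,0.08,0.02,1]]'
python3 -c "
from h import *
st();grab('top','t12',(185,115,310,235),5)"
```

```text
clock: 16.45
tcp_pos: [0.532, 0.1076, 0.0265]
orientation: [0.077, 0.658, 0.747, 0.055]
wrist_force: [-8.2, 2.6, 4.8]
finger_gap: 0.0006
16.45 J [ 0.07  0.28 -0.57  0.53 -0.03 -0.06] p [0.532  0.1076 0.0265] F [-8.2  2.6  4.8] yaw 0.122 tilt 0.189
```

View pics/t12.png

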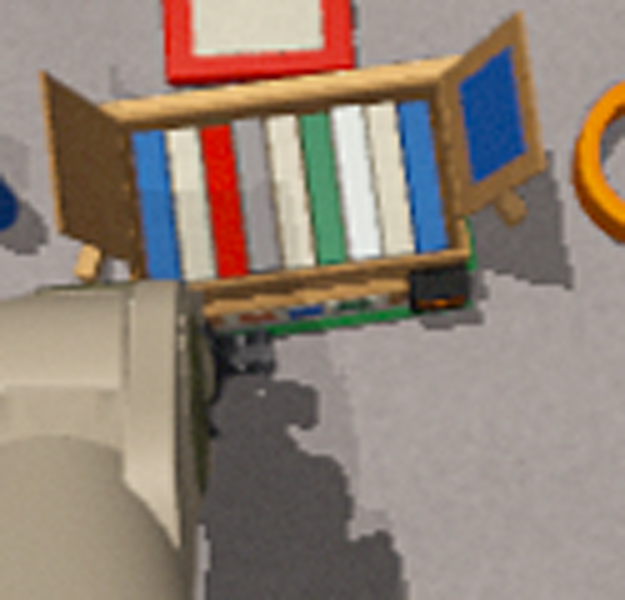

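Nearly home. I'll keep pushing the left block in small steps and watch the force.

```bash

python3 -m inch '[[0,0,0,0,0.06,0.0,1],[0,0,0,0,0.06,0.0,1],[0,0,0,0,0,0,1]]'
python3 -m inch '[[0,0,0,0,0.06,0.0,1],[0,0,0,0,0.0,0.0,1]]'
python3 -c "
from h import *
st();grab('top','t13',(185,115,310,235),5)"
```

```text
clock: 16.8
tcp_pos: [0.534, 0.108, 0.0263]
orientation: [0.075, 0.658, 0.747, 0.052]
wrist_force: [-15.4, 1.1, 9.9]
finger_gap: 0.0001
clock: 17.0
tcp_pos: [0.5342, 0.108, 0.0261]
orientation: [0.074, 0.658, 0.747, 0.05]
wrist_force: [-23.2, -0.7, 14.8]
finger_gap: 0.0006
17.0 J [ 0.07  0.29 -0.55  0.55 -0.03 -0.06] p [0.5342 0.108  0.0261] F [-23.2  -0.7  14.8] yaw 0.122 tilt 0.177
```

View pics/t13.png

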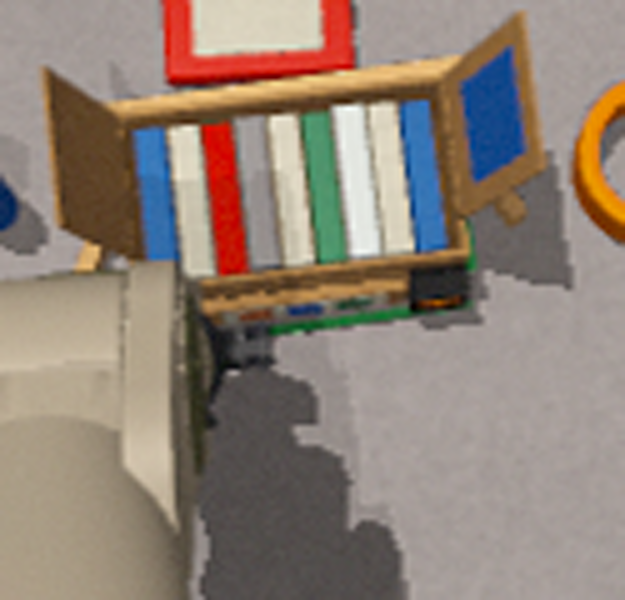

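```bash

python3 -m inch '[[0,0,0,0.06,-0.55,-0.13,1],[0,0,0,0.06,-0.55,-0.13,1],[0,0,0,-0.81,-0.06,-0.01,1],[0,0,0,-0.81,-0.06,-0.01,1],[0,0,0,-0.81,-0.06,-0.01,1],[0,0,0,-0.81,-0.06,-0.01,1],[0,0,0,0,0,0,1]]'
python3 -c "
from h import *
s,M=st();go(np.array([.545,-.053,.029])-s['tcp_pos'],M)
grab('top','t14',(185,115,310,235),5)"
```

```text
clock: 17.75
tcp_pos: [0.4965, -0.0594, 0.0394]
orientation: [0.082, 0.66, 0.744, 0.056]
wrist_force: [0.3, 0.3, -0.3]
finger_gap: -0.0
17.75 J [-0.3   0.18 -0.67  0.52  0.04 -0.42] p [ 0.4965 -0.0594  0.0394] F [ 0.3  0.3 -0.3] yaw 0.115 tilt 0.198
tool shares [0.03 0.92 0.39]
```

View pics/t14.png

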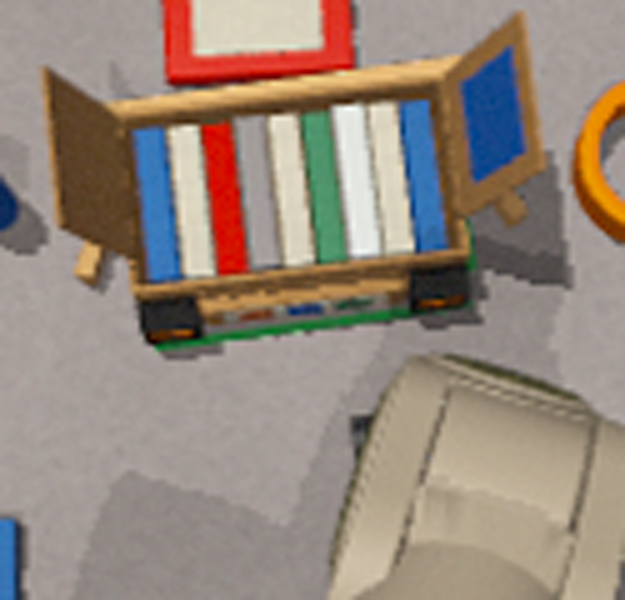

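```bash

python3 -m inch '[[0,0,0,0.01,0.23,0.1,1],[0,0,0,0.01,0.23,0.1,1],[0,0,0,0.01,0.23,0.1,1],[0,0,0,0.01,0.2,0.08,1],[0,0,0,0,0.08,0.01,1],[0,0,0,0,0.08,0.01,1],[0,0,0,0,0,0,1]]'
python3 -m inch '[[0,0,0,0,0.08,0.0,1],[0,0,0,0,0.0,0.0,1]]'
python3 -m inch '[[0,0,0,0,0.08,0.0,1],[0,0,0,0,0.0,0.0,1]]'
python3 -c "
from h import *
st()"
```

```text
clock: 18.5
tcp_pos: [0.5495, -0.0448, 0.0285]
orientation: [0.08, 0.657, 0.747, 0.057]
wrist_force: [0.2, 0.8, -0.6]
finger_gap: -0.0001
clock: 18.7
tcp_pos: [0.5534, -0.0448, 0.0296]
orientation: [0.08, 0.658, 0.747, 0.057]
wrist_force: [-0.2, -0.1, 0.3]
finger_gap: 0.0
clock: 18.9
tcp_pos: [0.5556, -0.0446, 0.0295]
orientation: [0.079, 0.658, 0.747, 0.055]
wrist_force: [-3.4, -2.7, 1.1]
finger_gap: -0.0005
18.9 J [-0.24  0.3  -0.54  0.54  0.02 -0.36] p [ 0.5556 -0.0446  0.0295] F [-3.4 -2.7  1.1] yaw 0.122 tilt 0.192
```

```bash

python3 -m inch '[[0,0,0,-0.08,-0.15,0,1],[0,0,0,-0.08,0.12,0,1],[0,0,0,0,0.08,0.0,1],[0,0,0,0,0.04,0.0,1],[0,0,0,0,0.0,0.0,1]]'
python3 -m inch '[[0,0,0,0,0.06,0.0,1],[0,0,0,0,0.0,0.0,1]]'
python3 -c "
from h import *
st()"
```

```text
clock: 19.4
tcp_pos: [0.5588, -0.0527, 0.0303]
orientation: [0.078, 0.659, 0.747, 0.053]
wrist_force: [-12.7, -5.2, 7.3]
finger_gap: -0.0001
clock: 19.6
tcp_pos: [0.5589, -0.0527, 0.0302]
orientation: [0.076, 0.659, 0.746, 0.051]
wrist_force: [-20.6, -7.4, 14.1]
finger_gap: 0.0004
19.6 J [-0.25  0.31 -0.52  0.56  0.02 -0.37] p [ 0.5589 -0.0527  0.0302] F [-20.6  -7.4  14.1] yaw 0.12 tilt 0.182
```

```bash

python3 -m inch '[[0,0,0,0.06,-0.6,-0.13,1],[0,0,0,0.06,-0.8,-0.13,1],[0,0,0,0,-0.8,-0.1,1],[0,0,0,0,0,0,1]]'
python3 -c "
from h import *
s,M=st()
grab('top','t15',(185,115,310,235),5);grab('scene','s15',(200,100,350,270),4);grab('wrist','w15')"
```

```text
clock: 20.0
tcp_pos: [0.4474, -0.0576, 0.0265]
orientation: [0.076, 0.658, 0.747, 0.055]
wrist_force: [-0.1, 0.5, -0.3]
finger_gap: -0.0002
20.0 J [-0.34  0.13 -0.78  0.48  0.04 -0.46] p [ 0.4474 -0.0576  0.0265] F [-0.1  0.5 -0.3] yaw 0.122 tilt 0.187
```

View pics/t15.png

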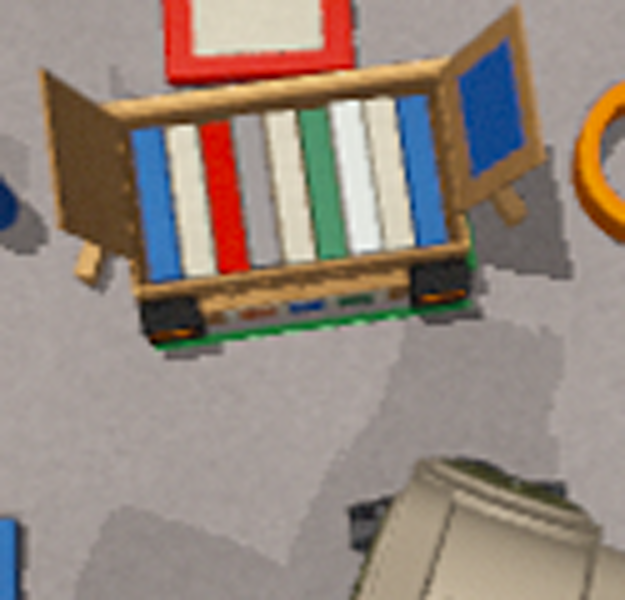

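View pics/s15.png

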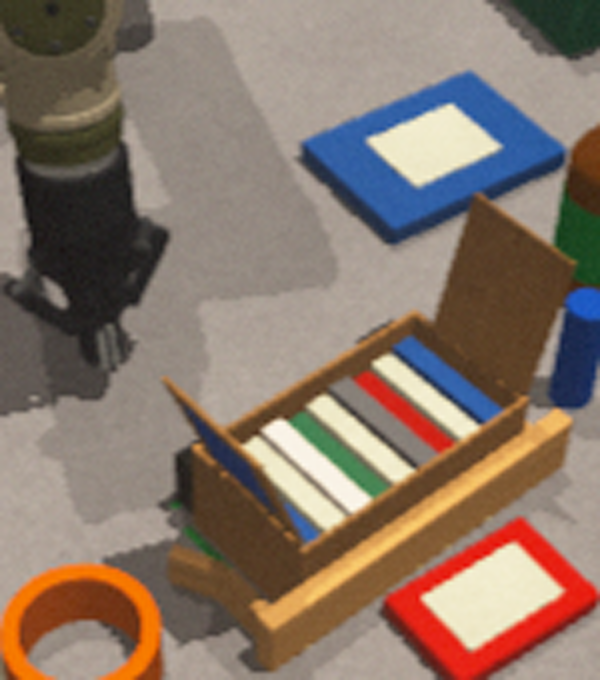

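View pics/w15.png

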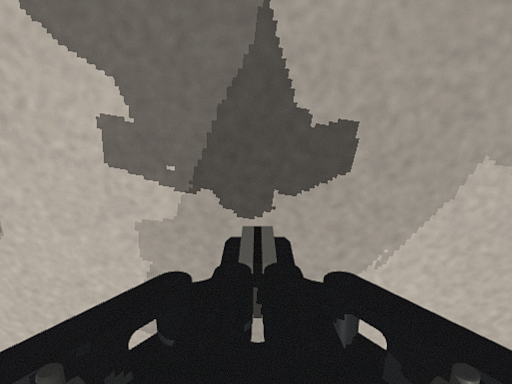

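```bash
python3 - <<'E'
from h import *
im=cv2.imread('pics/t15_raw.png');hsv=cv2.cvtColor(im,cv2.COLOR_BGR2HSV)
m=cv2.inRange(hsv,(5,120,60),(20,255,255));n,l,stt,ce=cv2.connectedComponentsWithStats(m)
for i in range(1,n):
    x,y=ce[i]
    if 180<x<310 and 110<y<190 and stt[i][4]>2: print(ce[i].round(2),stt[i])
c,y=rim([(133,296),(469,247),(440,62),(108,106)])
E
python3 - <<'E'
import sys;sys.path.insert(0,'.')
from h import *
im=cv2.imread('pics/t15_raw.png');crop(im,'t15z',(205,165,285,190),10)
E
```

```text
[238.82 149.36] [ 193  117  101   63 1637]
[249.  119.5] [249 118   1   4   4]
[223. 123.] [223 121   1   5   5]
[226. 152.] [226 151   1   3   3]
[227. 160.] [227 159   1   3   3]
[272.85 173.85] [269 173   9   3  13]
[235.4 177.3] [233 177   7   2  10]
[218.79 181.43] [215 181   9   2  14]
size 0.1141 0.1985 yaws 0.155 0.154
carton [0.6306 0.0424] yaw 0.154 bay rel [-0.0535  0.0029] phi 0.014 BL [0.5439 0.1119] BR [ 0.5691 -0.0502]
```

View pics/t15z.png

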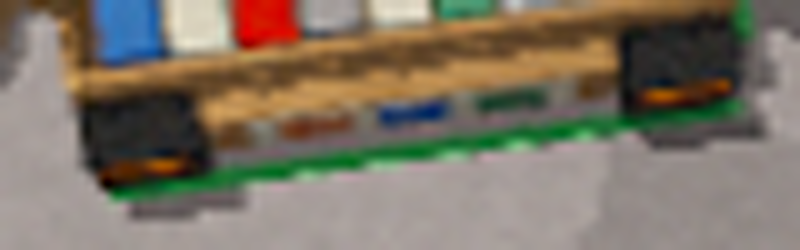

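```bash
python3 - <<'E'
from h import *
def fit(f,box,label,swap):
    im=cv2.imread(f);hsv=cv2.cvtColor(im,cv2.COLOR_BGR2HSV);m=cv2.inRange(hsv,(50,110,60),(75,255,255))
    x0,y0,x1,y1=box;ys,xs=np.nonzero(m[y0:y1,x0:x1]);w=ray('top',np.c_[xs+x0,ys+y0].astype(float),0)[:,:2]
    vx,vy,cx,cy=cv2.fitLine(w.astype(np.float32),cv2.DIST_HUBER,0,.01,.01).ravel()
    print(label,len(xs),'ctr',(cx,cy),'angle',np.arctan2(vy,vx)%np.pi, 'resid',np.abs((w-[cx,cy])@[-vy,vx]).max())
fit('pics/t15_raw.png',(210,172,285,190),'rear line -pi/2',1)
fit('pics/top0.png',(205,140,216,172),'left',0)
fit('pics/top0.png',(270,133,283,170),'right',0)
print(ray('top',[(272.85,173.85),(218.79,181.43)],.03),)
p=ray('top',[(272.85,173.85),(218.79,181.43)],.03);d=p[1]-p[0];print(np.arctan2(-d[0],d[1]),np.linalg.norm(d))
E
```

```text
rear line -pi/2 90 ctr (np.float32(0.5562086), np.float32(0.022092897)) angle 1.7259903 resid 0.01170771170190181
left 28 ctr (np.float32(0.6266078), np.float32(0.14408162)) angle 0.14918956 resid 0.00195480324770193
right 42 ctr (np.float32(0.6453902), np.float32(-0.06332553)) angle 0.15154718 resid 0.002859896963806268
[[ 0.56915659 -0.05085763  0.03      ]
 [ 0.54383421  0.11359163  0.03      ]]
0.1527829770980308 0.16638744924850707
```

```bash
cat >> h.py <<'E'
CC=np.array([.6307,.0426]);CY=.152
def W(p):
    q=CC+rot(CY)@np.array(p[:2]);return np.array([q[0],q[1],p[2]])
def flap(side,t,u=0,r=.11):
    s=1 if side=='P' else -1
    return W([.009+u,s*(.098-r*np.cos(t)),(.082 if s>0 else .086)+r*np.sin(t)])
E
python3 - <<'E'
from h import *
f=lambda L:(np.array(L)+.5)/5-.5+[185,115]
for s,L in(('P',[(42,70),(62,243)]),('B',[(520,5),(545,157)])):
    m=f(L)
    for t in np.arange(1.6,2.31,.1): print(s,round(t,2),(proj('top',[flap(s,t,.044),flap(s,t,-.044)])-m).round(1).ravel())
print(flap('P',2,0),flap('B',2,0))
st()
E
```

```text
P 1.6 [ 7.4 -2.6  7.5 -5. ]
P 1.7 [ 3.4 -1.9  3.4 -4.4]
P 1.8 [-0.6 -1.2 -0.6 -3.7]
P 1.9 [-4.3 -0.3 -4.4 -2.9]
P 2.0 [-7.8  0.7 -8.  -2.1]
P 2.1 [-11.1   1.7 -11.3  -1.2]
P 2.2 [-14.1   2.8 -14.3  -0.2]
P 2.3 [-16.7   3.9 -17.    0.7]
B 1.6 [-12.9  -0.2 -12.9   1.3]
B 1.7 [-8.8 -0.6 -8.8  0.8]
B 1.8 [-4.9 -0.9 -4.8  0.5]
B 1.9 [-1.1 -1.1 -1.   0.2]
B 2.0 [ 2.5 -1.1  2.6  0.1]
B 2.1 [ 5.9 -1.   6.   0. ]
B 2.2 [ 9.  -0.7  9.1  0.1]
B 2.3 [11.8 -0.3 11.9  0.3]
[0.61782631 0.18608118 0.18202272] [ 0.66136615 -0.09815571  0.18602272]
20.15 J [-0.33  0.13 -0.77  0.48  0.04 -0.46] p [ 0.456  -0.0597  0.0295] F [ 0.9 -1.  -0.2] yaw 0.122 tilt 0.198
```

```bash
python3 - <<'E'
from h import *
np.set_printoptions(precision=3,suppress=True)
print('glue',ray('top',[(178,151),(181,154)],.095),'bottle cap',ray('top',[(135,173)],.2),'bottlebase',ray('top',[(158,187)],.02))
for t in (1.79,1.2,.6,.2,0): print(t,flap('P',t,0,.095),flap('B',t,0,.095))
E
python3 - <<'E'
import sys;sys.path.insert(0,'.')
from h import *
im=cv2.imread('pics/t15_raw.png');crop(im,'tz',(110,120,260,220),5)
E
```

```text
glue [[0.622 0.228 0.095]
 [0.613 0.219 0.095]] bottle cap [[0.538 0.315 0.2  ]] bottlebase [[0.526 0.3   0.02 ]]
1.79 [0.622 0.161 0.175] [ 0.658 -0.073  0.179]
1.2 [0.63  0.107 0.171] [ 0.649 -0.019  0.175]
0.6 [0.637 0.063 0.136] [0.643 0.025 0.14 ]
0.2 [0.639 0.049 0.101] [0.64  0.039 0.105]
0 [0.639 0.047 0.082] [0.64  0.041 0.086]
```

View pics/tz.png

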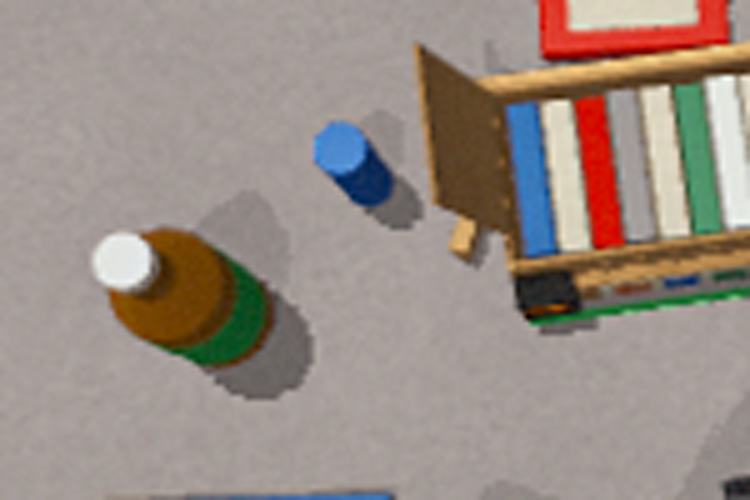

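```bash

python3 -m inch '[[0,0,0,0,0.17,-0.86,1],[0,0,0,0,0.17,-0.86,1],[0,0,0,0,0.17,-0.86,1],[0,0,0,0,0.17,-0.86,1],[0,0,0,0,0.17,-0.86,1],[0.71,0,0,0,0,0,1],[0.71,0,0,0,0,0,1]]'
python3 -m inch '[[0,0,1,0,0,0,1],[0,0,1,0,0,0,1],[0,0,1,0,0,0,1],[0,0,1,0,0,0,1],[0,0,1,0,0,0,1],[0,0,1,0,0,0,1],[0,0,1,0,0,0,1],[0,0,1,0,0,0,1],[0,0,1,0,0,0,1],[0,0,1,0,0,0,1],[0,0,1,0,0,0,1]]'
python3 -c "
from h import *
s,M=st();print(M.round(3));p=W([.009,.16,.25]);print(p);go(p-s['tcp_pos'],M)"
```

```text
clock: 20.85
tcp_pos: [0.4569, -0.0498, 0.2515]
orientation: [0.017, 0.662, 0.749, -0.017]
wrist_force: [-0.2, -0.1, 0.3]
finger_gap: -0.0001
clock: 21.95
tcp_pos: [0.4561, -0.0493, 0.2481]
orientation: [0.023, 0.997, 0.076, -0.001]
wrist_force: [-0.1, -0.6, -0.8]
finger_gap: -0.0001
21.95 J [-0.25  0.08 -0.21  1.27 -0.04  1.16] p [ 0.4561 -0.0493  0.2481] F [-0.1 -0.6 -0.8] yaw -1.419 tilt 0.001
[[ 0.988  0.152  0.001]
 [ 0.152 -0.987 -0.046]
 [-0.006  0.045 -0.999]]
[0.61536977 0.20211797 0.25      ]
tool shares [ 3.91 -4.48 -0.26]
```

```bash

python3 -m inch '[[0,0,0,0.65,-0.75,-0.05,1],[0,0,0,0.65,-0.75,-0.05,1],[0,0,0,0.65,-0.75,-0.05,1],[0,0,0,0.65,-0.75,-0.05,1],[0,0,0,0.65,-0.75,-0.05,1],[0,0,0,0.65,-0.75,0,1],[0,0,0,0,0,0,1]]'
python3 -c "
from h import *
s,M=st();p=W([.009,.16,.14]);print(p);go(p-s['tcp_pos'],M)"
```

```text
clock: 22.65
tcp_pos: [0.6148, 0.2099, 0.245]
orientation: [0.022, 0.996, 0.082, -0.003]
wrist_force: [0.0, -0.7, -0.4]
finger_gap: -0.0002
22.65 J [ 0.22  0.48  0.32  1.43 -0.04  1.63] p [0.6148 0.2099 0.245 ] F [ 0.  -0.7 -0.4] yaw -1.408 tilt -0.002
[0.61536977 0.20211797 0.14      ]
tool shares [0.   0.07 2.1 ]
```

```bash

python3 -m inch '[[0,0,0,0,0.02,0.7,1],[0,0,0,0,0.02,0.7,1],[0,0,0,0,0.02,0.7,1],[0,0,0,0,0,0,1]]'
python3 -c "
from h import *
s,M=st();p=W([.009,.16,.14]);print(p);go(p-s['tcp_pos'],M);grab('top','t16',(150,100,310,220),5);grab('scene','s16',(200,60,380,260),3)"
```

```text
clock: 23.05
tcp_pos: [0.6088, 0.1956, 0.138]
orientation: [0.023, 0.997, 0.079, -0.007]
wrist_force: [0.0, 0.8, -0.4]
finger_gap: 0.0002
23.05 J [ 0.21  0.5   0.09  1.18 -0.04  1.62] p [0.6088 0.1956 0.138 ] F [ 0.   0.8 -0.4] yaw -1.413 tilt -0.011
[0.61536977 0.20211797 0.14      ]
tool shares [ 0.15 -0.11 -0.05]
```

View pics/s16.png

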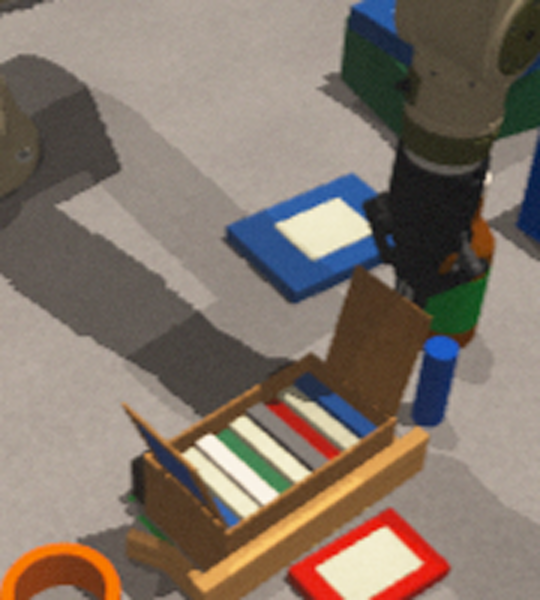

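View pics/t16.png

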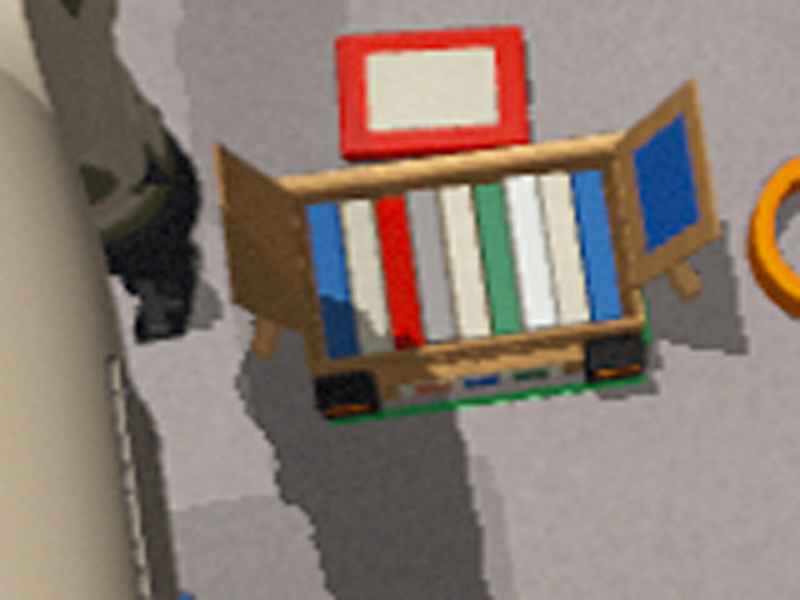

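```bash

python3 -m inch '[[0,0,0,0.02,0.21,-0.01,1],[0,0,0,0.02,0.21,-0.01,1],[0,0,0,0.02,0.21,0,1],[0,0,0,0.02,0.21,0,1],[0,0,0,0.02,0.21,0,1],[0,0,0,0,0.21,0,1],[0,0,0,0,0.21,0,1],[0,0,0,0,0.21,0,1],[0,0,0,0,0.21,0,1],[0,0,0,0,0.21,0,1]]'
python3 -c "
from h import *
s,M=st();print(rot(-CY)@(s['tcp_pos'][:2]-CC));go(W([.009,.025,.105])-s['tcp_pos'],M);grab('top','t17',(150,100,310,220),5);grab('scene','s17',(200,60,380,260),3)"
```

```text
clock: 24.15
tcp_pos: [0.6327, 0.0925, 0.1488]
orientation: [0.022, 0.997, 0.079, -0.003]
wrist_force: [-0.1, -0.3, -0.9]
finger_gap: 0.0001
24.15 J [ 0.04  0.48  0.09  1.18 -0.05  1.45] p [0.6327 0.0925 0.1488] F [-0.1 -0.3 -0.9] yaw -1.413 tilt -0.003
[0.0095337  0.04901246]
tool shares [-0.    0.44  0.9 ]
```

View pics/s17.png

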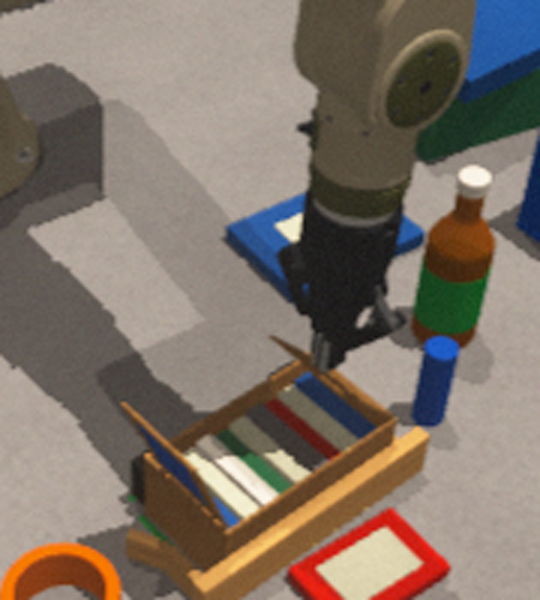

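```bash

python3 -m inch '[[0,0,0,0,0.09,0.18,1],[0,0,0,0,0.09,0.18,1],[0,0,0,0,0.09,0.18,1],[0,0,0,0,0.09,0.18,1],[0,0,0,0,0.09,0.18,1],[0,0,0,0,0,0.12,1],[0,0,0,0,0,0.12,1],[0,0,0,0,0,0.08,1]]'
python3 -c "
from h import *
s,M=st();print(rot(-CY)@(s['tcp_pos'][:2]-CC));grab('top','t18',(150,100,310,220),5);grab('scene','s18',(200,60,380,260),3)"
```

```text
clock: 25.05
tcp_pos: [0.6359, 0.0686, 0.0883]
orientation: [0.022, 0.997, 0.079, -0.003]
wrist_force: [-0.7, 1.2, 0.2]
finger_gap: 0.0
25.05 J [ 0.    0.51 -0.01  1.05 -0.05  1.42] p [0.6359 0.0686 0.0883] F [-0.7  1.2  0.2] yaw -1.413 tilt -0.003
[0.00903431 0.02487214]
```

View pics/s18.png

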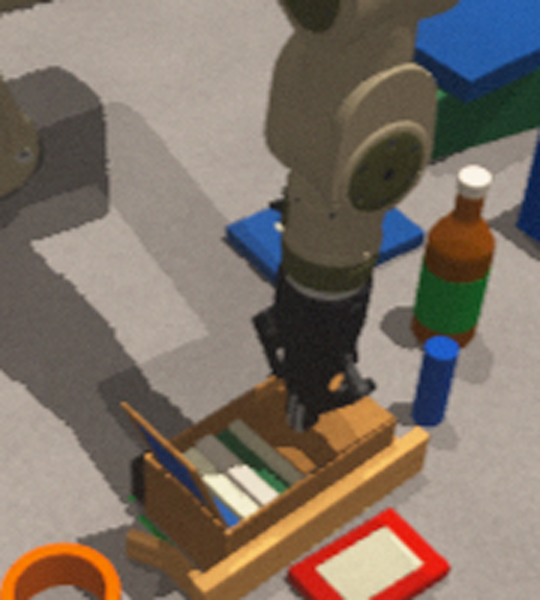

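```bash

python3 -m inch '[[0,0,0,0,0,0.04,1],[0,0,0,0,0,0.03,1],[0,0,0,0,0,0,1]]'
python3 -m inch '[[0,0,0,0,0,0.04,1],[0,0,0,0,0,0,1]]'
python3 -m inch '[[0,0,0,0,0,0.04,1],[0,0,0,0,0,0,1]]'
```

```text
clock: 25.45
tcp_pos: [0.6361, 0.0684, 0.0855]
orientation: [0.022, 0.997, 0.079, -0.003]
wrist_force: [0.1, 0.6, 0.5]
finger_gap: 0.0002
clock: 25.65
tcp_pos: [0.6363, 0.0683, 0.0838]
orientation: [0.022, 0.997, 0.079, -0.003]
wrist_force: [-0.9, 0.0, 2.1]
finger_gap: -0.0001
clock: 25.85
tcp_pos: [0.6365, 0.0683, 0.0835]
orientation: [0.022, 0.997, 0.079, -0.002]
wrist_force: [-3.0, 0.5, 10.7]
finger_gap: -0.0001
```

```bash

python3 -m inch '[[0,0,0,0,0,-0.5,1],[0,0,0,0,0,-1,1],[0,0,0,0,0,-1,1],[0,0,0,0,0,-0.9,1]]'
python3 -c "
from h import *
print('cap',ray('top',[(354,139)],.18),'spray base',ray('top',[(346,152)],.05),'tape',ray('top',[(317,147)],.048))
s,M=st();print(W([.009,-.168,.25]));go(W([.009,-.168,.25])-s['tcp_pos'],M);grab('top','t19',(150,100,310,220),5)"
```

```text
clock: 26.25
tcp_pos: [0.6363, 0.0759, 0.2535]
orientation: [0.022, 0.997, 0.079, -0.003]
wrist_force: [0.5, -0.1, 0.3]
finger_gap: -0.0002
cap [[ 0.64081287 -0.26127442  0.18      ]] spray base [[ 0.63549453 -0.27147183  0.05      ]] tape [[ 0.65042662 -0.1839093   0.048     ]]
26.25 J [ 0.01  0.45  0.3   1.42 -0.05  1.43] p [0.6363 0.0759 0.2535] F [ 0.5 -0.1  0.3] yaw -1.413 tilt -0.002
[ 0.66503401 -0.12210026  0.25      ]
tool shares [-0.05  3.99  0.25]
```

View pics/t19.png

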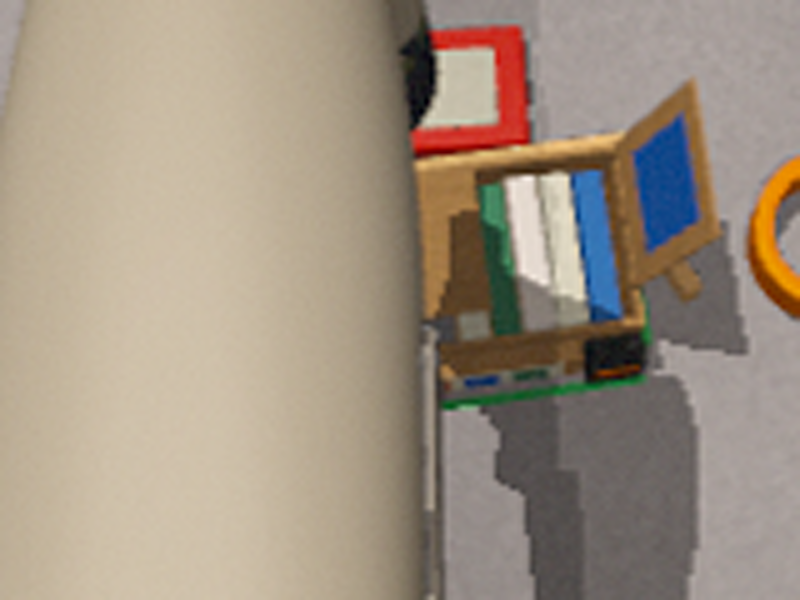

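```bash

python3 -m inch '[[0,0,0,-0.01,0.665,0.03,1],[0,0,0,-0.01,0.665,0.03,1],[0,0,0,-0.01,0.665,0.03,1],[0,0,0,-0.01,0.665,0.03,1],[0,0,0,-0.01,0.665,0.03,1],[0,0,0,-0.01,0.665,0.03,1],[0,0,0,0,0,0,1]]'
python3 -c "
from h import *
s,M=st();go(W([.009,-.168,.142])-s['tcp_pos'],M)"
```

```text
clock: 27.0
tcp_pos: [0.6649, -0.1263, 0.2499]
orientation: [0.023, 0.997, 0.076, -0.003]
wrist_force: [0.4, -0.1, 0.6]
finger_gap: -0.0004
27.0 J [-0.29  0.52  0.4   1.44 -0.05  1.13] p [ 0.6649 -0.1263  0.2499] F [ 0.4 -0.1  0.6] yaw -1.418 tilt -0.003
tool shares [ 0.04 -0.18  2.15]
```

```bash

python3 -m inch '[[0,0,0,0.02,-0.06,0.7,1],[0,0,0,0.02,-0.06,0.7,1],[0,0,0,0.02,-0.06,0.7,1],[0,0,0,0,0,0,1]]'
python3 -c "
from h import *
s,M=st();print(rot(-CY)@(s['tcp_pos'][:2]-CC));grab('top','t20',(150,100,330,220),4);grab('scene','s20',(150,60,350,260),3)"
```

```text
clock: 27.4
tcp_pos: [0.6621, -0.1154, 0.1396]
orientation: [0.02, 0.997, 0.079, -0.008]
wrist_force: [0.5, 1.1, -0.7]
finger_gap: -0.0001
27.4 J [-0.27  0.54  0.17  1.2  -0.04  1.14] p [ 0.6621 -0.1154  0.1396] F [ 0.5  1.1 -0.7] yaw -1.413 tilt -0.013
[ 0.00713186 -0.16089578]
```

View pics/s20.png

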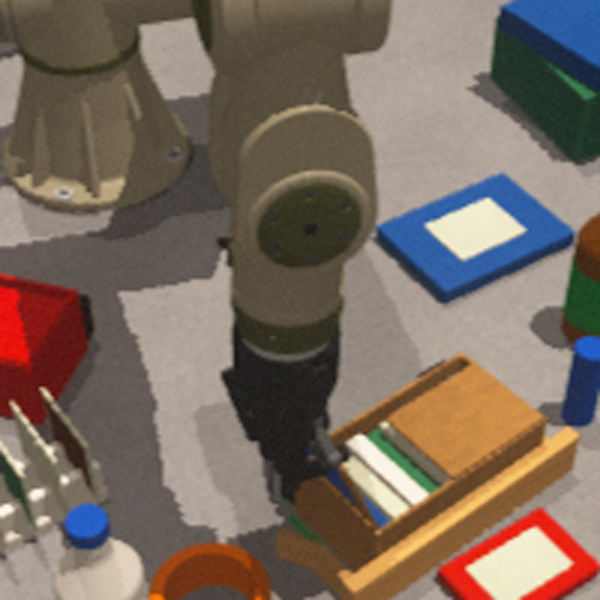

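View pics/t20.png

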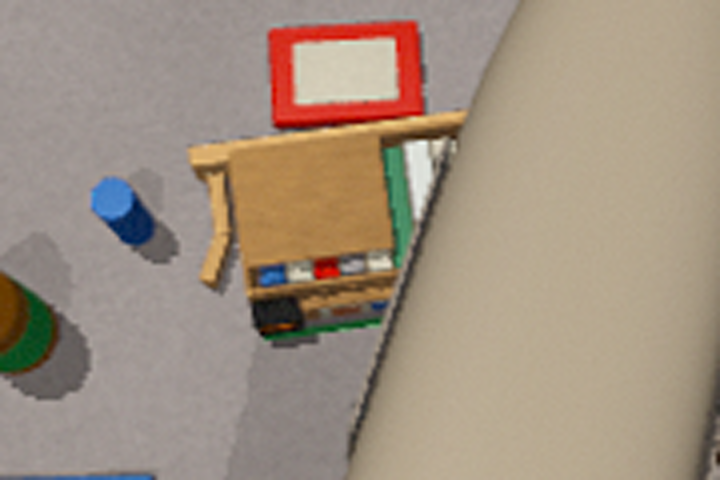

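```bash

python3 -m inch '[[0,0,0,0.01,-0.2,-0.02,1],[0,0,0,0.01,-0.2,-0.02,1],[0,0,0,0.01,-0.2,-0.02,1],[0,0,0,0,-0.2,-0.02,1],[0,0,0,0,-0.2,-0.02,1],[0,0,0,0,-0.2,-0.02,1],[0,0,0,0,-0.2,-0.02,1],[0,0,0,0,-0.2,-0.01,1],[0,0,0,0,-0.2,-0.01,1],[0,0,0,0,-0.2,-0.01,1],[0,0,0,0,-0.2,-0.01,1]]'
python3 -c "
from h import *
s,M=st();print(rot(-CY)@(s['tcp_pos'][:2]-CC));go(W([.009,-.022,.11])-s['tcp_pos'],M);grab('scene','s21',(150,60,350,260),3)"
```

```text
clock: 28.6
tcp_pos: [0.6501, -0.0072, 0.1497]
orientation: [0.022, 0.997, 0.079, -0.003]
wrist_force: [-0.9, -0.5, -1.1]
finger_gap: -0.0
28.6 J [-0.11  0.49  0.11  1.19 -0.04  1.3 ] p [ 0.6501 -0.0072  0.1497] F [-0.9 -0.5 -1.1] yaw -1.413 tilt -0.003
[ 0.01160196 -0.05214748]
tool shares [-0.04 -0.64  0.77]
```

View pics/s21.png

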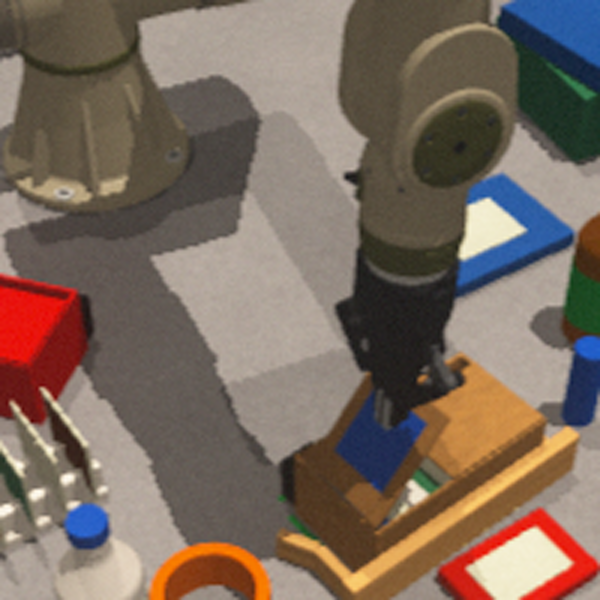

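```bash

python3 -m inch '[[0,0,0,0,-0.13,0.16,1],[0,0,0,0,-0.13,0.16,1],[0,0,0,0,-0.13,0.16,1],[0,0,0,0,-0.13,0.16,1],[0,0,0,0,-0.13,0.16,1],[0,0,0,0,-0.01,0.12,1],[0,0,0,0,0,0.12,1],[0,0,0,0,0,0.06,1],[0,0,0,0,0,0.0,1]]'
python3 -m inch '[[0,0,0,0,0,0.05,1],[0,0,0,0,0,0.04,1],[0,0,0,0,0,0,1]]'
python3 -c "
from h import *
s,M=st();print(rot(-CY)@(s['tcp_pos'][:2]-CC))"
```

```text
clock: 29.55
tcp_pos: [0.6448, 0.0217, 0.093]
orientation: [0.022, 0.997, 0.078, -0.003]
wrist_force: [-0.1, 1.4, 0.0]
finger_gap: -0.0002
clock: 29.85
tcp_pos: [0.645, 0.0216, 0.0889]
orientation: [0.022, 0.997, 0.079, -0.003]
wrist_force: [0.6, -0.6, -0.2]
finger_gap: -0.0
29.85 J [-0.07  0.52  0.    1.05 -0.05  1.34] p [0.645  0.0216 0.0889] F [ 0.6 -0.6 -0.2] yaw -1.414 tilt -0.002
[ 0.01091613 -0.02289463]
```

```bash

python3 -m inch '[[0,0,0,0,0,0.04,1],[0,0,0,0,0,0,1]]'
python3 -m inch '[[0,0,0,0,0,0.04,1],[0,0,0,0,0,0,1]]'
```

```text
clock: 30.05
tcp_pos: [0.6453, 0.0216, 0.0878]
orientation: [0.022, 0.997, 0.079, -0.002]
wrist_force: [-1.2, 1.0, 4.0]
finger_gap: 0.0003
clock: 30.25
tcp_pos: [0.6454, 0.0216, 0.0873]
orientation: [0.023, 0.997, 0.079, -0.002]
wrist_force: [-4.0, 1.1, 11.6]
finger_gap: 0.0001
```

Both flaps stop against firm contact. I'll lift, retreat and check.

```bash

python3 -m inch '[[0,0,0,0,0,-0.5,1],[0,0,0,0,0,-1,1],[0,0,0,0,0,-1,1],[0,0,0,-0.9,0,-0.5,1],[0,0,0,-0.9,0,0,1],[0,0,0,-0.9,0,0,1],[0,0,0,-0.9,0.9,0,1],[0,0,0,-0.4,0.9,0,1],[0,0,0,0,0.9,0,1],[0,0,0,0,0.9,0,1],[0,0,0,0,0,0,1]]'
python3 -c "
from h import *
st();grab('top','t22',(185,115,310,235),5);grab('scene','s22',(150,60,350,260),3)"
```

```text
clock: 31.35
tcp_pos: [0.4862, -0.1743, 0.2436]
orientation: [0.024, 0.997, 0.076, -0.002]
wrist_force: [0.3, 0.1, -0.9]
finger_gap: -0.0002
31.35 J [-0.47  0.18 -0.1   1.27 -0.04  0.94] p [ 0.4862 -0.1743  0.2436] F [ 0.3  0.1 -0.9] yaw -1.419 tilt -0.001
```

View pics/t22.png

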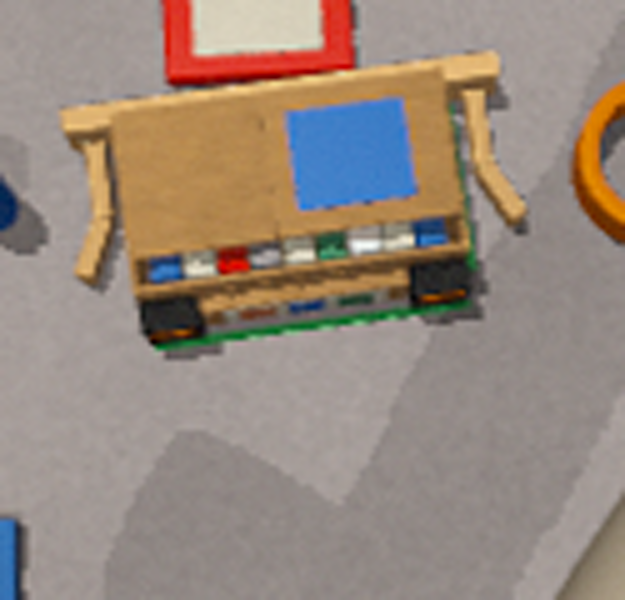

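View pics/s22.png

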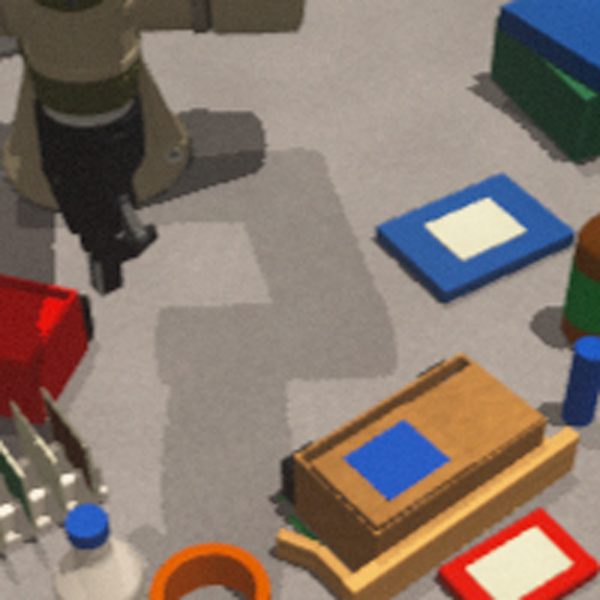

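```bash
python3 - <<'E'
from h import *
for f in('t15','t22'):
    im=cv2.imread(f'pics/{f}_raw.png');hsv=cv2.cvtColor(im,cv2.COLOR_BGR2HSV)
    m=cv2.inRange(hsv,(5,120,60),(20,255,255));n,l,stt,ce=cv2.connectedComponentsWithStats(m)
    k=[ce[i] for i in range(1,n) if 8<stt[i][4]<30 and 165<ce[i][1]<185 and (ce[i][0]<225 or 265<ce[i][0]<285)];p=ray('top',k,.03)
    d=p[1]-p[0];print(f,np.round(k,2).ravel(),p[:,:2].round(4).ravel(),np.arctan2(-d[0],d[1]))
a=cv2.imread('pics/top0.png').astype(int);b=cv2.imread('pics/t22_raw.png').astype(int)
dd=np.abs(a-b).sum(2);cv2.imwrite('pics/diff.png',np.clip(dd,0,255).astype(np.uint8))
E
```

```text
t15 [272.85 173.85 218.79 181.43] [ 0.5692 -0.0508  0.5438  0.1136] 0.15282653955276432
t22 [272.85 173.85 218.79 181.43] [ 0.5692 -0.0508  0.5438  0.1136] 0.15282653955276432
```

View pics/diff.png

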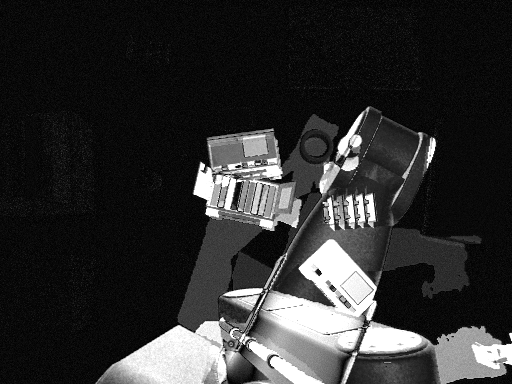

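```bash
python3 -c "
from workcell import env
print(env.hand_in(),env.get_state()['clock'])"
```

```text
the job is handed in; nothing more can be done
the job is handed in; nothing more can be done
```

The carton is home against the stop board with both flaps folded flat, plain first and blue on top, and I've handed the job in. The last clock reading before that was 31.35 s.

- **Pushing:** I walked the carton in by pushing only on the two rubber blocks, right and left by turns (four pushes each). On the last pushes both sides stalled against the board at about 20–23 N.
- **Squareness:** The carton sits at 0.153 rad and the bay's floor lines at 0.149–0.155 rad. It is about 3 mm left of the bay's centre line, inside the 13 mm clearance. My first estimate of the bay angle, from the board's edge, was 0.141 rad. I trusted the floor lines because they fit the stalled contact points better.
- **Distance home:** From the block faces to the board I measured 128 mm against the nominal 130 mm, which is within the calibration error.
- **Flaps:** Each flap was swept over and pressed lightly until it stopped at about 11 N. The last pictures show both lying flat with the blue one on top, and the carton did not move while they were folded.
- **Surroundings:** In the top view, everything that could be seen is where it started. The spray bottle, photo stand and red carton were partly hidden by the arm there. The last side-view crop shows them looking undisturbed, but only partly in frame, and I did not measure their positions.

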